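Lay out seized vapour pens for the record photograph

TASK

Get the exhibits ready for the photograph. First clear the layout board: stand every jar upright in the grey tray, and swing the banded scale bar about its post, without lifting it or taking its fork off the post, until it lies along the red line by the stop. Then, with the straightedge, push all the vapour pens together up to the fence, side by side and square in the blue bay with no gaps, without the gripper ever touching a pen, and put the straightedge back upright and straight on its black pad. Finish with the yellow exhibit marker standing squarely inside its yellow outline, and leave everything else alone.

Things in the scene. Friction and masses are not known exactly. Their poses are not given: they have to be found in the camera images.
- board: White layout board fixed on the bench, 308 x 665 mm, top face 8 mm above the bench. Board frame: x away from the robot, y to the left, towards the fence, z up, origin level with the bench; the board's white area spans x -150..158, y -418..247 mm. A pale blue bay is painted against the fence, x -115..115, y 78..228 mm.
- fence_face (a point): Middle (in x) of the face of the fixed aluminium fence, at board top level; the face looks to board -y, its axes are the board's. The fence runs along board x, 220 mm long, 14 mm thick, 20 mm tall; face at board y = 228 mm.
- post (a point): Foot of the fixed steel post, 16 mm diameter, 30 mm tall, at board x 125, y 200 mm. The scale bar turns about it. A red line on the board and a small red fixed stop block (face at board x = 137, y 95..115 mm, 16 mm tall) mark where the scale bar belongs: running from the post in board -y direction, its far side just at the stop (1 mm free).
- pad (a point): Centre of the black pad painted on the board (200 mm in board x, 60 mm in board y, flush with the top), at board x 0, y -370 mm: the home of the straightedge, which stands on it along board x.
- marker_spot (a point): Centre, at board top level, of the yellow outline (58 mm in board x, 74 mm in board y) at board x 125, y -120 mm, for the exhibit marker; its axes are the board's.
- marker: Loose yellow exhibit marker, 0.06 kg: flat foot 44 x 56 x 5 mm (own x, y, z) with an upright plate 8 mm (x) x 50 mm (y) in its middle up to 60 mm height. Origin at the centre of its underside. Starts standing on the bench at the far left.
- scale_bar: Loose black-and-white banded photo scale, 22 mm wide, 12 mm tall, 204 mm long, 0.12 kg, flat on the board. Its origin is on the underside in the middle of its forked end; the bar runs along its own +x to x = 190 mm. The fork's two prongs (19 mm apart, 6 mm thick, open at x = -14 mm, slot bottom at x = 14 mm) straddle the post, so the origin starts at the post. It starts 34 to 63 degrees off its line, slanting across the blue bay towards the robot.
- scale_knob (a point): Middle of the orange finger knob upright on the scale bar, 18 mm diameter, from 12 to 46 mm above the bar's underside, 150 mm from the fork centre; this point is 30 mm above the underside.
- straightedge: Loose straightedge, 0.22 kg: aluminium bar 160 x 24 x 20 mm (own x, y, z) with a blue upright grip 60 mm (x) x 14 mm (y) in the middle, from 20 to 70 mm height. Origin at the centre of its underside. Starts on the black pad.
- tray: Grey open tray fixed on the bench left of the board, 200 x 100 mm outside (own x, y), 25 mm tall, walls 4 mm, floor 4 to 5 mm thick. Origin at the centre of its underside.
- pen1: Slim vapour pen, black with grey end, 100 x 26 x 16 mm (own x, y, z), about 0.05 kg, lying flat on the board roughly along board x. Origin at the centre of its underside. May be absent (3 to 5 of the five are there).
- pen2: Slim vapour pen, black with grey end, 100 x 26 x 16 mm (own x, y, z), about 0.05 kg, lying flat on the board roughly along board x. Origin at the centre of its underside. May be absent (3 to 5 of the five are there).
- pen3: Slim vapour pen, red with grey end, 100 x 26 x 16 mm (own x, y, z), about 0.05 kg, lying flat on the board roughly along board x. Origin at the centre of its underside. May be absent (3 to 5 of the five are there).
- pen4: Slim vapour pen, black with grey end, 100 x 26 x 16 mm (own x, y, z), about 0.05 kg, lying flat on the board roughly along board x. Origin at the centre of its underside. May be absent (3 to 5 of the five are there).
- pen5: Slim vapour pen, purple with grey end, 100 x 26 x 16 mm (own x, y, z), about 0.05 kg, lying flat on the board roughly along board x. Origin at the centre of its underside. May be absent (3 to 5 of the five are there).
- jar1: Lidded amber glass jar with steel lid, 50 mm diameter, 68 mm tall, about 0.15 kg, standing on the board. Origin at the centre of its underside. May be absent (two or three of the three are there).
- jar2: Lidded amber glass jar with steel lid, 50 mm diameter, 68 mm tall, about 0.15 kg, standing on the board. Origin at the centre of its underside. May be absent (two or three of the three are there).
- jar3: Lidded amber glass jar with steel lid, 50 mm diameter, 68 mm tall, about 0.15 kg, standing on the board. Origin at the centre of its underside. May be absent (two or three of the three are there).
- amber_bottle: Amber bottle, 56 mm diameter, 120 mm tall, on the bench; not part of the job, to be left alone. Origin at the centre of its underside.
- tape_roll: Roll of red tape lying flat, 90 mm diameter, 30 mm tall, on the bench; not part of the job, to be left alone. Origin at the centre of its underside.
- torch: Black torch lying down, 135 mm long, 34 mm thick, on the bench; not part of the job, to be left alone. Origin at the centre of its underside.
- dish: White dish of coloured sweets, 90 mm diameter, 21 mm tall, on the bench; not part of the job, to be left alone. Origin at the centre of its underside.

How it is judged:
On the way, in this order (a step that is already met when the one before it is completed fails the run):
1. the jars stand in the tray and the scale bar lies on its line, fork on the post (angle between the x axis of scale_bar and the y axis of board, either way round below 0.05 rad and horizontal distance between scale_bar and post below 0.012 m and angle between scale_bar's own z axis and vertical below 0.1 rad and x of jar1 in the frame of tray between -0.085 and 0.085 m and y of jar1 in the frame of tray between -0.04 and 0.04 m and z of each of jar1, jar2, jar3 in the frame of tray below 0.012 m and angle between each of jar1, jar2, jar3's own z axis and vertical below 0.15 rad and x of jar2 in the frame of tray between -0.085 and 0.085 m and y of jar2 in the frame of tray between -0.04 and 0.04 m and x of jar3 in the frame of tray between -0.085 and 0.085 m and y of jar3 in the frame of tray between -0.04 and 0.04 m), for 0.2 s.
2. the pens lie in a closed row against the fence with the straightedge against the row (x of pen1 in the frame of fence_face between -0.067 and 0.067 m and angle between the x axis of each of pen1, pen2, pen3, pen4, pen5 and the x axis of board, either way round below 0.12 rad and z of each of pen1, pen2, pen3, pen4, pen5 in the frame of fence_face below 0.006 m and y of each of pen1, pen2, pen3, pen4, pen5 in the frame of fence_face above -0.155 m and (y of pen1 in the frame of fence_face above -0.02 m or y of pen1 in the frame of pen2 between -0.033 and -0.018 m or y of pen1 in the frame of pen3 between -0.033 and -0.018 m or y of pen1 in the frame of pen4 between -0.033 and -0.018 m or y of pen1 in the frame of pen5 between -0.033 and -0.018 m) and x of pen2 in the frame of fence_face between -0.067 and 0.067 m and (y of pen2 in the frame of fence_face above -0.02 m or y of pen2 in the frame of pen1 between -0.033 and -0.018 m or y of pen2 in the frame of pen3 between -0.033 and -0.018 m or y of pen2 in the frame of pen4 between -0.033 and -0.018 m or y of pen2 in the frame of pen5 between -0.033 and -0.018 m) and x of pen3 in the frame of fence_face between -0.067 and 0.067 m and (y of pen3 in the frame of fence_face above -0.02 m or y of pen3 in the frame of pen1 between -0.033 and -0.018 m or y of pen3 in the frame of pen2 between -0.033 and -0.018 m or y of pen3 in the frame of pen4 between -0.033 and -0.018 m or y of pen3 in the frame of pen5 between -0.033 and -0.018 m) and x of pen4 in the frame of fence_face between -0.067 and 0.067 m and (y of pen4 in the frame of fence_face above -0.02 m or y of pen4 in the frame of pen1 between -0.033 and -0.018 m or y of pen4 in the frame of pen2 between -0.033 and -0.018 m or y of pen4 in the frame of pen3 between -0.033 and -0.018 m or y of pen4 in the frame of pen5 between -0.033 and -0.018 m) and x of pen5 in the frame of fence_face between -0.067 and 0.067 m and (y of pen5 in the frame of fence_face above -0.02 m or y of pen5 in the frame of pen1 between -0.033 and -0.018 m or y of pen5 in the frame of pen2 between -0.033 and -0.018 m or y of pen5 in the frame of pen3 between -0.033 and -0.018 m or y of pen5 in the frame of pen4 between -0.033 and -0.018 m) and (contact force between straightedge and pen1 above 0.05 N or contact force between straightedge and pen2 above 0.05 N or contact force between straightedge and pen3 above 0.05 N or contact force between straightedge and pen4 above 0.05 N or contact force between straightedge and pen5 above 0.05 N)), for 0.1 s.
At the end, for the whole second after the job is handed in: At rest: jars upright in tray; scale bar within 0.05 rad of its line, fork within 12 mm of the post; pens flat in the blue bay, square within 0.12 rad, no gap over 7 mm to the fence or next pen; straightedge upright on its pad (25 x 18 mm, 0.12 rad); marker in its outline (15 mm, 0.2 rad) (all of step 1 and x of pen1 in the frame of fence_face between -0.067 and 0.067 m and angle between the x axis of each of pen1, pen2, pen3, pen4, pen5, straightedge and the x axis of board, either way round below 0.12 rad and z of each of pen1, pen2, pen3, pen4, pen5 in the frame of fence_face below 0.006 m and y of each of pen1, pen2, pen3, pen4, pen5 in the frame of fence_face above -0.155 m and (y of pen1 in the frame of fence_face above -0.02 m or y of pen1 in the frame of pen2 between -0.033 and -0.018 m or y of pen1 in the frame of pen3 between -0.033 and -0.018 m or y of pen1 in the frame of pen4 between -0.033 and -0.018 m or y of pen1 in the frame of pen5 between -0.033 and -0.018 m) and x of pen2 in the frame of fence_face between -0.067 and 0.067 m and (y of pen2 in the frame of fence_face above -0.02 m or y of pen2 in the frame of pen1 between -0.033 and -0.018 m or y of pen2 in the frame of pen3 between -0.033 and -0.018 m or y of pen2 in the frame of pen4 between -0.033 and -0.018 m or y of pen2 in the frame of pen5 between -0.033 and -0.018 m) and x of pen3 in the frame of fence_face between -0.067 and 0.067 m and (y of pen3 in the frame of fence_face above -0.02 m or y of pen3 in the frame of pen1 between -0.033 and -0.018 m or y of pen3 in the frame of pen2 between -0.033 and -0.018 m or y of pen3 in the frame of pen4 between -0.033 and -0.018 m or y of pen3 in the frame of pen5 between -0.033 and -0.018 m) and x of pen4 in the frame of fence_face between -0.067 and 0.067 m and (y of pen4 in the frame of fence_face above -0.02 m or y of pen4 in the frame of pen1 between -0.033 and -0.018 m or y of pen4 in the frame of pen2 between -0.033 and -0.018 m or y of pen4 in the frame of pen3 between -0.033 and -0.018 m or y of pen4 in the frame of pen5 between -0.033 and -0.018 m) and x of pen5 in the frame of fence_face between -0.067 and 0.067 m and (y of pen5 in the frame of fence_face above -0.02 m or y of pen5 in the frame of pen1 between -0.033 and -0.018 m or y of pen5 in the frame of pen2 between -0.033 and -0.018 m or y of pen5 in the frame of pen3 between -0.033 and -0.018 m or y of pen5 in the frame of pen4 between -0.033 and -0.018 m) and y of straightedge in the frame of pad between -0.018 and 0.018 m and x of straightedge in the frame of pad between -0.025 and 0.025 m and z of straightedge in the frame of pad below 0.006 m and angle between each of straightedge, marker's own z axis and vertical below 0.1 rad and horizontal distance between marker and marker_spot below 0.015 m and z of marker in the frame of marker_spot below 0.006 m and angle between the x axis of marker and the x axis of board, either way round below 0.2 rad and linear speed of each of pen1, pen2, pen3, pen4, pen5, jar1, jar2, jar3, straightedge, scale_bar, marker below 0.02 m/s); the robot touches nothing.
It fails at once if the gripper touches a pen (contact force between the fingers and pen1 above 0.5 N or contact force between the fingers and pen2 above 0.5 N or contact force between the fingers and pen3 above 0.5 N or contact force between the fingers and pen4 above 0.5 N or contact force between the fingers and pen5 above 0.5 N).
It fails at once if the scale bar comes off its post (horizontal distance between scale_bar and post above 0.03 m).
It fails at once if the scale bar is lifted (z of scale_bar in the frame of post above 0.02 m).
It fails at once if a jar is tipped over (angle between any of jar1, jar2, jar3's own z axis and vertical above 0.9 rad).
It fails at once if a bystander is disturbed (distance of any of amber_bottle, tape_roll, torch, dish from where it was at the start of the episode above 0.03 m).
Of pen1, pen2, pen3, pen4, pen5 only 3 to 5 are there at a start; the rules pass over those that are not, and their reading is None.
Of jar1, jar2, jar3 only 2 to 3 are there at a start; the rules pass over those that are not, and their reading is None.
At some moment in a run one of pen1, pen2, pen3, pen4, pen5 may be knocked a few centimetres aside while the robot is not near it.
It also fails if it takes over 208 s, if anything falls off the work surface, if the arm or the gripper's body presses on something with over 40 N, if the wrist force passes 120 N, or if a joint passes its speed limit or range.

ROBOT

A 7-joint arm with a two-finger parallel gripper is mounted at the origin on the work surface. World frame = base frame: x ahead of the robot, y to its left, z up, the work surface at z = 0. Lengths are in m, angles in rad, forces in N, time in s.
With the tool pointing down it reaches from about 0.4 to 0.85 m from the base axis. Payload 4.5 kg.
Tool frame: the origin (TCP) lies between the finger pads; the fingertips stand 19 mm ahead of it and the grasp point (between the pads) is the TCP; z points along the fingers, y is the line along which they close (so a half turn about z gives the same grasp; the last joint's range is limited). The gripper opens to 85 mm and grips with 20 to 120 N. Pads are 22 mm wide; open, the fingers measure 114 mm over their backs; the gripper's body (76 mm by 85 mm) begins 54 mm behind the grasp point. The pads swing forward as they close: fully open they stand 13 mm farther back than shut.
Start: joints at [-1.211, 0.689, -0.195, 1.565, 0.157, 0.902, -0.215], TCP at [0.2, 0.592, 0.25] pointing down, gripper open.
Joint ranges: [-3.01, 3.01], [-0.46, 2.08], [-1.47, 1.51], [0.13, 2.56], [-1, 4.14], [0.04, 2.09], [-2.66, 2.66]. Speed limits (rad/s): [2.57, 2.57, 3.14, 3.14, 3.14, 3.14, 3.14].

INTERFACE

Orientations are given as a unit quaternion [x, y, z, w].
In Python, from rig import sense, grab_frame, camera_params, finish_job gives the robot as it stands. The module is installed in compiled form; this text tells all that it offers.
- The arm moves only by the tool jog_arm, never from a script. Its argument "increments" is a list of rows, each a list of 7 numbers: the opening, from 0 (shut) to 1 (fully open), then the shift along the world's x, y, z in m, then the turn, a rotation vector about the world's x, y, z in rad. In form: [[grip, x, y, z, rx, ry, rz], ...]. A call has 1 to 5 rows; each row is the pose to reach, as a shift and turn from the pose commanded when the call began; what a row does not reach only later rows make up. A row lasts 1/12 s, in which the tool goes at most 41.7 mm and 7.16 degrees, less where a joint would pass 70% of its speed; a pose out of reach is approached as far as the arm can. A call with a gripper value outside its range is refused whole. The fingers move at their own pace and stop on an object; "force" is the grip in N (left out, the last holds). Time passes only in rows, so rows that repeat a pose let the fingers close. It gives the time, the measured TCP pose, the force, the opening and the grip force at its end, in the units of the state.
- sense(): the state, without advancing time (a new reading comes with each control period).
- grab_frame(name): name is "side" or "top" or "wrist"; returns the picture (400x640x3 uint8, blue, green, red); there is no depth.
- camera_params(name): a dict with "intrinsics" (3x3 intrinsics, pixels), "xyz" and "rotation" of the camera in the world; the wrist camera has in their place "T_tool_cam" (4x4, takes a point from camera to tool coordinates, whose origin is the TCP and whose axes are the flange's). Camera axes: x right, y up, looking along -z (the intrinsics and any distortion apply to the point x, -y, -z); pixel columns grow to the right and rows downward; lengths in m; the calibration is good to about 2 mm. A picture is of the moment at which its call begins: read the wrist's pose just before it. camera_params takes no time and is no camera call.
- finish_job(): hands the job in; it is judged then, once.
The state is a dict: "clock": time; "q": joint angles; "dq": joint speeds; "tau": joint torques, N m; "position": TCP position; "orientation": TCP orientation; "ft_force": force on the tool from outside, world axes, zero at the start; "moment": the same for the moment, N m; "grip_width": finger opening in m; "grip_force": force on a finger pad.
Only numpy, scipy, OpenCV 4.12 (cv2) and the standard library are available. Lean on these libraries where they do the work, as an engineer would, in place of code of your own. Each camera call takes 0.05 s, during which the arm holds its last target. There are 200 camera calls.

## Working session

There is one attempt and no reset: what is moved stays moved. The work goes in short steps, Python scripts to look and compute and a tool call to move; the robot and the scene stay as the last step left them, time stands still between calls to the robot, and variables do not carry over. Pictures are saved under pics/ and viewed, at most 14 in all, crops included, and the job is handed in when it is done.

Besides the shell and the picture viewer there is one more tool, called by a JSON object that holds its "name" and its "arguments", one argument or row to a line. jog_arm: Moves the arm, as the interface text tells. Its arguments: {"type":"object","properties":{"increments":{"type":"array"},"force":{"type":"number"}},"required":["increments"]}

```bash
mkdir -p pics; cat > h.py <<'E'
import numpy as np, cv2
from rig import sense, grab_frame, camera_params
from scipy.spatial.transform import Rotation as R
def cam(name, s=None):
    p=camera_params(name); K=np.array(p["intrinsics"])
    if name=="wrist":
        s=s or sense(); T=np.eye(4); T[:3,:3]=R.from_quat(s["orientation"]).as_matrix(); T[:3,3]=s["position"]
        M=T@np.array(p["T_tool_cam"]); return K,M[:3,3],M[:3,:3],p
    r=np.array(p["rotation"])
    if r.shape!=(3,3): r=R.from_quat(r).as_matrix()
    return K,np.array(p["xyz"]),r,p
def ray(c,uv,z):
    K,t,r,p=c; d=np.linalg.inv(K)@np.array([uv[0],uv[1],1.]); d=r@np.array([d[0],-d[1],-d[2]])
    return t+d*(z-t[2])/d[2]
def proj(c,X):
    K,t,r,p=c; x=r.T@(np.array(X)-t); x=K@np.array([x[0],-x[1],-x[2]]); return x[:2]/x[2]
E
python3 - <<'E'
from h import *
print(sense())
for n in ["side","top","wrist"]:
    print(n,camera_params(n)); im=grab_frame(n); cv2.imwrite(f"pics/{n}0.png",im)
E
```

```text
{'clock': 0.0, 'q': array([-1.21116228,  0.68997664, -0.1945146 ,  1.56638475,  0.15729025,
        0.90250849, -0.21509053]), 'dq': array([-0.00149764, -0.00077842, -0.00078209,  0.00123505, -0.00143338,
        0.00015803,  0.00082239]), 'tau': array([ 1.40944921e-04, -5.39607275e+01, -1.26644298e+00, -1.58546054e+01,
        9.16876830e-03,  9.05954075e-03,  1.11687905e-05]), 'position': array([0.1999029 , 0.59149564, 0.24947777]), 'orientation': array([ 1.62151177e-01,  9.86765477e-01, -9.39045959e-04, -8.68958984e-05]), 'ft_force': array([-0.00907842, -0.9131737 ,  0.70880096]), 'moment': array([0.0328998 , 0.01261973, 0.03977088]), 'grip_force': 0.0, 'grip_width': 0.08520223443451545}
side {'intrinsics': array([[385.13652346,   0.        , 321.9830467 ],
       [  0.        , 385.13652346, 205.4703281 ],
       [  0.        ,   0.        ,   1.        ]]), 'xyz': array([0.23680151, 0.46776222, 0.83287518]), 'rotation': array([-0.10679887,  0.33215715,  0.88650202, -0.30394044])}
top {'intrinsics': array([[457.3568973 ,   0.        , 312.98516387],
       [  0.        , 457.3568973 , 197.83103288],
       [  0.        ,   0.        ,   1.        ]]), 'xyz': array([ 0.50248769, -0.06607083,  1.26579661]), 'rotation': array([-0.04646948,  0.034843  ,  0.70938625, -0.70242273])}
wrist {'intrinsics': array([[305.60343284,   0.        , 318.77199679],
       [  0.        , 305.60343284, 204.28181794],
       [  0.        ,   0.        ,   1.        ]]), 'T_tool_cam': array([[-2.03292240e-04,  9.47944812e-01,  3.18434596e-01,
         8.19862789e-02],
       [ 9.99999849e-01,  3.55472022e-04, -4.19789970e-04,
        -3.44028536e-04],
       [-5.11132314e-04,  3.18434462e-01, -9.47944741e-01,
        -1.24574621e-01],
       [ 0.00000000e+00,  0.00000000e+00,  0.00000000e+00,
         1.00000000e+00]])}
```

View pics/top0.png

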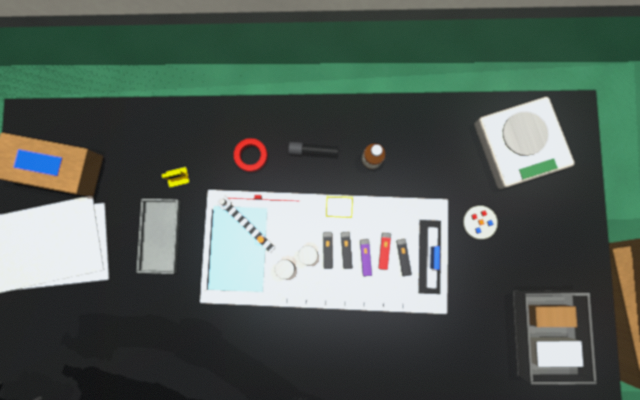

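View pics/side0.png

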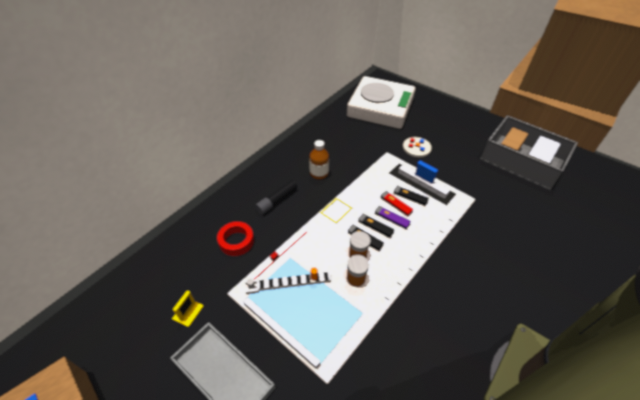

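The top view shows two jars (lids at 286,269 and 308,255), five pens (328–404, ~250), the bar from (222,202) to (272,250) with its knob at (262,239), the tray at (157,236), the marker at (176,177) and the straightedge at (433,257). The side view agrees.

```bash
cat > meas.py <<'E'
from h import *
im=cv2.imread("pics/top0.png"); c=cam("top"); hsv=cv2.cvtColor(im,cv2.COLOR_BGR2HSV)
roi=np.zeros(im.shape[:2],np.uint8); roi[180:325,190:460]=255
w=cv2.inRange(im,(130,130,130),(255,255,255))&roi
w|=cv2.inRange(hsv,(85,30,150),(110,255,255))&roi
cs,_=cv2.findContours(w,cv2.RETR_EXTERNAL,cv2.CHAIN_APPROX_NONE)
h=max(cs,key=cv2.contourArea)[:,0]
P=np.array([ray(c,p,.008)[:2] for p in h]).astype(np.float32)
rect=cv2.minAreaRect(P); print("board",rect)
B=cv2.boxPoints(rect); print(B)
# board frame: x away from robot
e=[B[1]-B[0],B[2]-B[1]]; ex=min(e,key=np.linalg.norm); ex=ex/np.linalg.norm(ex); ex=ex*np.sign(ex[0]); ey=np.array([-ex[1],ex[0]])
o=np.array(rect[0])-ex*.004-ey*(-.0855); yaw=np.arctan2(ex[1],ex[0]); print("origin",o,"yaw",yaw)
np.save("board.npy",[o[0],o[1],yaw])
def tob(p): d=np.array(p)[:2]-o; return np.round([d@ex,d@ey],4)
def comp(mask,box,z,name):
    m=np.zeros_like(mask); x0,y0,x1,y1=box; m[y0:y1,x0:x1]=mask[y0:y1,x0:x1]
    cs,_=cv2.findContours(m,cv2.RETR_EXTERNAL,cv2.CHAIN_APPROX_NONE)
    for k in cs:
        if cv2.contourArea(k)<25: continue
        Q=np.array([ray(c,p,z)[:2] for p in k[:,0]]).astype(np.float32); r=cv2.minAreaRect(Q)
        print(name,"world",np.round(r[0],4),"board",tob(r[0]),np.round(r[1],3),"ang",round(r[2],1),"px",k[:,0].mean(0).round(1))
dark=255-w
pen=(cv2.inRange(hsv,(0,0,0),(180,255,95))|cv2.inRange(hsv,(0,120,0),(10,255,255))|cv2.inRange(hsv,(125,80,0),(180,255,255)))
comp(pen,(315,225,415,285),.024,"pen")
comp(cv2.inRange(hsv,(100,150,80),(125,255,255)),(410,220,450,300),.078,"grip")
comp(cv2.inRange(hsv,(20,150,100),(35,255,255)),(160,160,195,190),.0,"marker")
comp(cv2.inRange(hsv,(8,150,150),(20,255,255)),(245,225,280,255),.054,"knob")
comp(cv2.inRange(hsv,(0,0,45),(180,60,255)),(130,190,185,280),.025,"tray")
g=cv2.cvtColor(im,cv2.COLOR_BGR2GRAY)
ci=cv2.HoughCircles(cv2.resize(g[235:290,265:330],None,fx=4,fy=4,interpolation=cv2.INTER_CUBIC),cv2.HOUGH_GRADIENT,1,40,param1=80,param2=15,minRadius=32,maxRadius=50)
if ci is not None:
  for x,y,r in ci[0][:3]:
    u=(x/4+265,y/4+235); p=ray(c,u,.076); print("jar px",u,r/4,"world",p.round(4),tob(p))
big=cv2.resize(im[160:320,120:460],None,fx=2.35,fy=2.35,interpolation=cv2.INTER_CUBIC); cv2.imwrite("pics/crop0.png",big)
E
python3 meas.py
```

```text
board ((0.5036116242408752, -0.07640796899795532), (0.6674941182136536, 0.3108074367046356), 87.06053161621094)
[[ 0.33129755 -0.4017467 ]
 [ 0.641696   -0.41768515]
 [ 0.67592573  0.24893075]
 [ 0.36552727  0.2648692 ]]
origin [0.5040014  0.00918466] yaw -0.05130334
pen world [ 0.4667 -0.2901] board [-0.0219 -0.3008] [0.058 0.019] ang 7.1 px [404.4 263.7]
pen world [ 0.478  -0.1867] board [-0.0159 -0.1969] [0.082 0.021] ang 3.6 px [365.7 259.5]
pen world [ 0.4945 -0.2369] board [ 0.0032 -0.2463] [0.023 0.083] ang 82.7 px [384.4 253. ]
grip world [ 0.4829 -0.3617] board [-0.002  -0.3715] [0.014 0.058] ang 84.4 px [436.2 257.5]
marker world [0.7118 0.3427] board [0.1904 0.3437] [0.05  0.075] ang 12.5 px [175.8 176.4]
tray world [0.5437 0.3719] board [0.0211 0.3643] [0.23  0.133] ang 1.4 px [166.8 238.3]
jar px (np.float32(283.875), np.float32(269.625)) 9.725 world [0.4548 0.0295 0.076 ] [-0.0502  0.0178]
jar px (np.float32(308.125), np.float32(255.625)) 8.675 world [ 0.49   -0.0332  0.076 ] [-0.0118 -0.043 ]
```

View pics/wrist0.png

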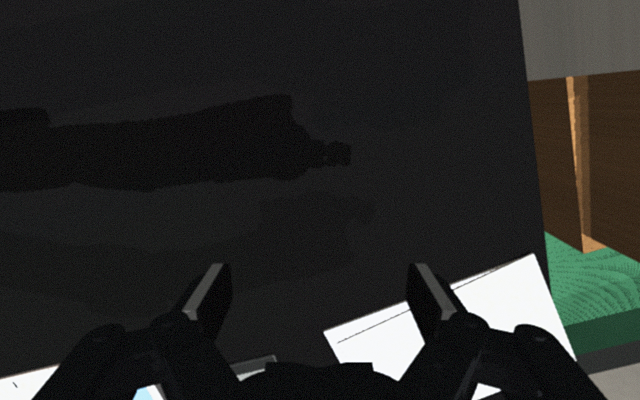

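```bash
cat > m2.py <<'E'
from h import *
im=cv2.imread("pics/top0.png"); c=cam("top"); hsv=cv2.cvtColor(im,cv2.COLOR_BGR2HSV)
ox,oy,yw=np.load("board.npy"); ex=np.array([np.cos(yw),np.sin(yw)]); ey=np.array([-ex[1],ex[0]])
post=np.array([ox,oy])+.125*ex+.2*ey; print("post",post.round(4),"px",proj(c,[*post,.038]))
m=cv2.inRange(hsv,(5,120,120),(22,255,255)); m[:,:245]=0;m[:,282:]=0;m[:225]=0;m[256:]=0
yy,xx=np.nonzero(m); print("knob px",xx.mean(),yy.mean(),len(xx),xx.min(),xx.max(),yy.min(),yy.max())
k=ray(c,(xx.mean(),yy.mean()),.045)[:2]; d=k-post; print("knob",k.round(4),np.linalg.norm(d),"ang",np.degrees(np.arctan2(d[1],d[0])))
bl=im.copy(); g=cv2.cvtColor(im,cv2.COLOR_BGR2GRAY)
t=cv2.inRange(g,45,255); t[:,:130]=0; t[:,186:]=0; t[:192]=0;t[282:]=0
cs,_=cv2.findContours(t,cv2.RETR_EXTERNAL,cv2.CHAIN_APPROX_NONE)
for k in sorted(cs,key=cv2.contourArea)[-2:]:
    Q=np.array([ray(c,p,.025)[:2] for p in k[:,0]]).astype(np.float32); print("tray",cv2.minAreaRect(Q),len(k))
b=cv2.inRange(hsv,(85,40,150),(110,255,255)); yy,xx=np.nonzero(b[190:310,195:280]); print("bay px",xx.min()+195,yy.min()+190,xx.max()+195,yy.max()+190)
for q in [(-.115,.078),(-.115,.228),(.115,.228)]: print(q,proj(c,[*(np.array([ox,oy])+q[0]*ex+q[1]*ey),.008]).round(1))
E
python3 m2.py
```

```text
post [0.6391 0.2025] px [221.14273309 200.80057233]
knob px 260.34375 239.03125 32 257 263 236 242
knob [0.5347 0.0947] 0.1500902798816707 ang -134.07721660631677
tray ((0.5156257152557373, 0.307329922914505), (0.03209779039025307, 0.010894550010561943), 1.3386988639831543) 35
tray ((0.548150897026062, 0.3684117794036865), (0.13271979987621307, 0.21043522655963898), 88.05276489257812) 280
bay px 208 207 265 289
(-0.115, 0.078) [262.5 291.8]
(-0.115, 0.228) [207.5 289.3]
(0.115, 0.228) [213.2 205.1]
```

View pics/crop0.png

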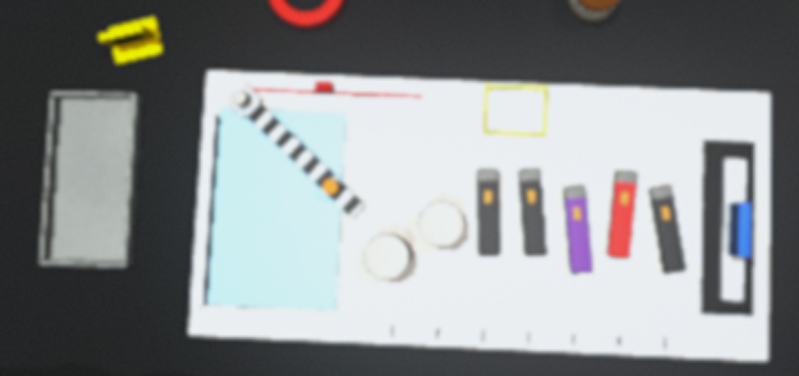

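{"name": "jog_arm", "arguments": {
  "increments": [
    [0.5, 0.04, -0.04, 0, 0, 0, -0.11],
    [0.5, 0.08, -0.08, 0, 0, 0, -0.22],
    [0.5, 0.12, -0.12, 0, 0, 0, -0.33],
    [0.5, 0.16, -0.16, 0, 0, 0, -0.44],
    [0.5, 0.2, -0.2, 0, 0, 0, -0.44]
  ]
}}

```text
clock: 0.57
position: [0.3482, 0.4432, 0.2502]
orientation: [0.375, 0.927, -0.0, 0.0]
ft_force: [0.4, 0.4, -0.2]
grip_width: 0.0427
grip_force: 0.0
```

{"name": "jog_arm", "arguments": {
  "increments": [
    [0.5, 0.03, -0.03, 0, 0, 0, 0],
    [0.5, 0.06, -0.07, 0, 0, 0, 0],
    [0.5, 0.1, -0.11, 0, 0, 0, 0],
    [0.5, 0.13, -0.14, 0, 0, 0, 0],
    [0.5, 0.13, -0.14, 0, 0, 0, 0]
  ]
}}

```text
clock: 0.98
position: [0.4808, 0.2996, 0.2502]
orientation: [0.376, 0.926, -0.001, 0.001]
ft_force: [0.1, -0.6, -0.1]
grip_width: 0.0426
grip_force: 0.0
```

The crop shows the jar lids at top-image pixels (285,269) and (308,255), the tray centred near (157,236) and the bar from the post to the lower right. The knob measures 150 mm from the post, matching the spec, so I go to it.

{"name": "jog_arm", "arguments": {
  "increments": [
    [0.5, 0.01, -0.039, 0, 0, 0, 0],
    [0.5, 0.02, -0.078, 0, 0, 0, 0],
    [0.5, 0.03, -0.117, 0, 0, 0, 0],
    [0.5, 0.04, -0.156, 0, 0, 0, 0],
    [0.5, 0.05, -0.195, 0, 0, 0, 0]
  ]
}}

```text
clock: 1.4
position: [0.5274, 0.1079, 0.2502]
orientation: [0.373, 0.928, -0.0, -0.0]
ft_force: [0.2, 0.7, -0.6]
grip_width: 0.0431
grip_force: 0.0
```

{"name": "jog_arm", "arguments": {
  "increments": [
    [0.5, 0.004, -0.01, -0.03, 0, 0, 0],
    [0.5, 0.004, -0.01, -0.07, 0, 0, 0],
    [0.5, 0.004, -0.01, -0.1, 0, 0, 0],
    [0.5, 0.004, -0.01, -0.1, 0, 0, 0]
  ]
}}

```text
clock: 1.73
position: [0.5275, 0.0984, 0.1453]
orientation: [0.374, 0.927, -0.003, -0.004]
ft_force: [-1.1, 0.7, -0.0]
grip_width: 0.0428
grip_force: 0.0
```

```bash
cat > look.py <<'E'
import sys
from h import *
s=sense(); print(s["position"].round(4),s["clock"]); im=grab_frame("wrist"); np.save("lastpose.npy",np.r_[s["position"],s["orientation"]])
cv2.imwrite(f"pics/{sys.argv[1]}.png",im)
E
python3 look.py w1
```

```text
[0.5275 0.0984 0.1453] 1.7333
```

View pics/w1.png

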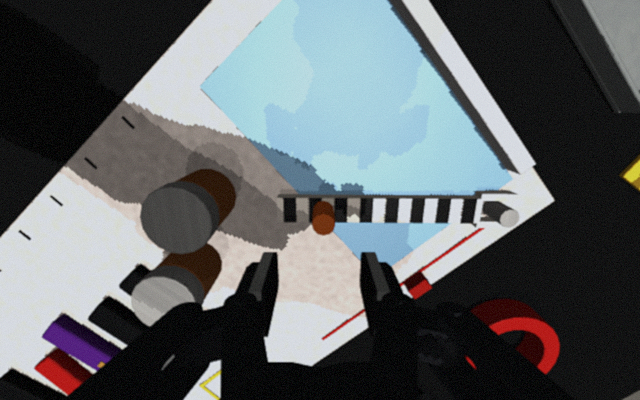

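The knob top is at about (323,229), the lids at (176,222) and (163,302), and the post top at (509,216).

```bash
cat > w.py <<'E'
import sys
from h import *
p=np.load("lastpose.npy"); c=cam("wrist",{"position":p[:3],"orientation":p[3:]})
for a in sys.argv[1:]:
    u,v,z=map(float,a.split(",")); print(a,ray(c,(u,v),z).round(4))
E
python3 w.py 323,229,.054 176,222,.076 163,302,.076 509,216,.038
python3 - <<'E'
from h import *
c=cam("top")
for p in [(285.1,269.4),(308.1,255.4)]: print(ray(c,p,.076).round(4))
print("tray",ray(c,(157.4,236.2),.025).round(4))
for q in [(50,92),(136,94),(127,266),(39,264)]: print(ray(c,(q[0]/2.35+120,q[1]/2.35+160),.025).round(4))
E
```

```text
323,229,.054 [0.5362 0.093  0.054 ]
176,222,.076 [0.4561 0.0301 0.076 ]
163,302,.076 [ 0.4893 -0.0287  0.076 ]
509,216,.038 [0.6366 0.2046 0.038 ]
[0.4553 0.0264 0.076 ]
[ 0.4906 -0.0331  0.076 ]
tray [0.5455 0.378  0.025 ]
[0.6475 0.4257 0.025 ]
[0.644  0.3245 0.025 ]
[0.4457 0.3299 0.025 ]
[0.4488 0.4315 0.025 ]
```

{"name": "jog_arm", "arguments": {
  "increments": [
    [0.5, 0.008, -0.005, -0.03, 0, 0, 0],
    [0.5, 0.008, -0.005, -0.065, 0, 0, 0],
    [0.5, 0.008, -0.005, -0.09, 0, 0, 0],
    [0.5, 0.008, -0.005, -0.1, 0, 0, 0],
    [0.5, 0.008, -0.005, -0.1, 0, 0, 0]
  ]
}}

```text
clock: 2.2
position: [0.5391, 0.0953, 0.0499]
orientation: [0.373, 0.928, -0.0, -0.001]
ft_force: [0.0, -0.3, -0.2]
grip_width: 0.0426
grip_force: 0.0
```

{"name": "jog_arm", "arguments": {
  "increments": [
    [0, 0, 0, 0, 0, 0, 0],
    [0, 0, 0, 0, 0, 0, 0],
    [0, 0, 0, 0, 0, 0, 0],
    [0, 0, 0, 0, 0, 0, 0],
    [0, 0, 0, 0, 0, 0, 0]
  ],
  "force": 25
}}

```text
clock: 2.62
position: [0.5405, 0.095, 0.0525]
orientation: [0.374, 0.928, 0.001, 0.001]
ft_force: [-1.2, 0.7, 7.3]
grip_width: 0.017
grip_force: 24.7
```

{"name": "jog_arm", "arguments": {
  "increments": [
    [0, 0.006, -0.006, 0, 0, 0, 0.06],
    [0, 0.0125, -0.0116, 0, 0, 0, 0.12],
    [0, 0.019, -0.0165, 0, 0, 0, 0.18],
    [0, 0.026, -0.0214, 0, 0, 0, 0.24],
    [0, 0.0335, -0.0255, 0, 0, 0, 0.3]
  ]
}}

```text
clock: 3.03
position: [0.5727, 0.0703, 0.052]
orientation: [0.229, 0.973, 0.001, -0.0]
ft_force: [-2.1, 2.0, 4.6]
grip_width: 0.017
grip_force: 25.8
```

{"name": "jog_arm", "arguments": {
  "increments": [
    [0, 0.0075, -0.004, 0, 0, 0, 0.06],
    [0, 0.0155, -0.0072, 0, 0, 0, 0.12],
    [0, 0.0233, -0.01, 0, 0, 0, 0.18],
    [0, 0.0315, -0.0122, 0, 0, 0, 0.24],
    [0, 0.0395, -0.014, 0, 0, 0, 0.3]
  ]
}}

```text
clock: 3.45
position: [0.6126, 0.0555, 0.0519]
orientation: [0.081, 0.997, 0.0, 0.0]
ft_force: [-2.1, 0.3, 2.2]
grip_width: 0.0173
grip_force: 25.7
```

{"name": "jog_arm", "arguments": {
  "increments": [
    [0, 0.0083, -0.001, 0, 0, 0, 0.06],
    [0, 0.0167, -0.0018, 0, 0, 0, 0.12],
    [0, 0.0167, -0.0018, 0, 0, 0, 0.12],
    [0, 0.0167, -0.0018, 0, 0, 0, 0.12]
  ]
}}

```text
clock: 3.78
position: [0.6308, 0.0532, 0.0518]
orientation: [0.024, 1.0, 0.0, 0.002]
ft_force: [2.5, -0.4, 4.4]
grip_width: 0.0171
grip_force: 25.8
```

```bash
cat > bar.py <<'E'
from h import *
import sys
im=grab_frame("top"); cv2.imwrite(f"pics/top_{sys.argv[1]}.png",im); c=cam("top"); print(sense()["position"])
ox,oy,yw=np.load("board.npy"); ex=np.array([np.cos(yw),np.sin(yw)]); ey=np.array([-ex[1],ex[0]])
for q in [(.125,.2),(.125,.05),(.125,.01),(.137,.105)]: print(q,proj(c,[*(np.array([ox,oy])+q[0]*ex+q[1]*ey),.02]).round(1))
cv2.imwrite(f"pics/bar_{sys.argv[1]}.png",cv2.resize(im[180:270,190:330],None,fx=5,fy=5,interpolation=cv2.INTER_CUBIC))
E
python3 bar.py b1
```

```text
[0.6306531  0.05323337 0.05176621]
(0.125, 0.2) [222.6 201.5]
(0.125, 0.05) [277.  203.7]
(0.125, 0.01) [291.5 204.3]
(0.137, 0.105) [257.2 198.6]
```

View pics/bar_b1.png

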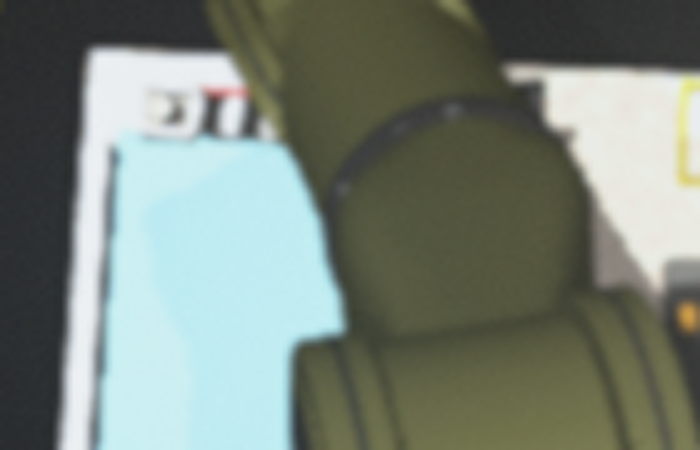

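{"name": "jog_arm", "arguments": {
  "increments": [
    [0.5, 0, 0, 0, 0, 0, 0],
    [0.5, 0, 0, 0, 0, 0, 0],
    [0.5, 0, 0, 0.03, 0, 0, 0],
    [0.5, 0, 0, 0.07, 0, 0, 0],
    [0.5, 0, 0, 0.1, 0, 0, 0]
  ]
}}

```text
clock: 4.25
position: [0.6281, 0.054, 0.1516]
orientation: [0.023, 1.0, 0.0, -0.001]
ft_force: [0.9, 0.7, 0.5]
grip_width: 0.0427
grip_force: 0.0
```

{"name": "jog_arm", "arguments": {
  "increments": [
    [1, -0.03, -0.005, 0, 0, 0, -0.12],
    [1, -0.06, -0.01, 0, 0, 0, -0.24],
    [1, -0.09, -0.015, 0, 0, 0, -0.36],
    [1, -0.12, -0.02, 0, 0, 0, -0.48],
    [1, -0.15, -0.025, 0, 0, 0, -0.6]
  ]
}}

```text
clock: 4.67
position: [0.4767, 0.0283, 0.1504]
orientation: [0.321, 0.947, -0.0, -0.0]
ft_force: [-0.3, 0.5, -1.3]
grip_width: 0.0853
grip_force: 0.0
```

{"name": "jog_arm", "arguments": {
  "increments": [
    [1, -0.025, 0, 0, 0, 0, -0.12],
    [1, -0.025, 0, 0, 0, 0, -0.24],
    [1, -0.025, 0, 0, 0, 0, -0.36],
    [1, -0.025, 0, 0, 0, 0, -0.39],
    [1, -0.025, 0, 0, 0, 0, -0.39]
  ]
}}

```text
clock: 5.08
position: [0.4536, 0.0288, 0.1503]
orientation: [0.494, 0.869, -0.0, -0.0]
ft_force: [-0.3, -0.1, -1.6]
grip_width: 0.0855
grip_force: 0.0
```

```bash
python3 look.py w2; python3 bar.py b2
```

```text
[0.4536 0.0288 0.1503] 5.0833
[0.45400237 0.02869335 0.15023342]
(0.125, 0.2) [222.6 201.5]
(0.125, 0.05) [277.  203.7]
(0.125, 0.01) [291.5 204.3]
(0.137, 0.105) [257.2 198.6]
```

View pics/w2.png

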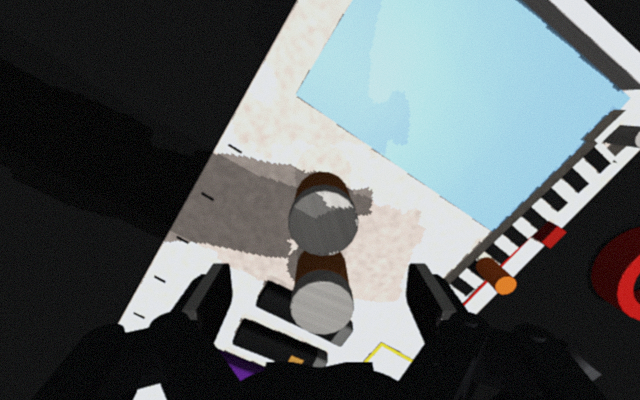

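The wrist view shows the jar lids centred between the fingers at (323,222) and (322,308), and the bar along the red line at the right. I now grasp jar 1.

{"name": "jog_arm", "arguments": {
  "increments": [
    [1, 0.002, 0.001, -0.03, 0, 0, 0],
    [1, 0.002, 0.001, -0.065, 0, 0, 0],
    [1, 0.002, 0.001, -0.094, 0, 0, 0],
    [1, 0.002, 0.001, -0.094, 0, 0, 0],
    [0, 0.002, 0.001, -0.094, 0, 0, 0]
  ],
  "force": 40
}}

```text
clock: 5.6
position: [0.455, 0.0295, 0.0554]
orientation: [0.495, 0.869, -0.001, -0.002]
ft_force: [-0.2, 0.1, 0.5]
grip_width: 0.0755
grip_force: 0.0
```

{"name": "jog_arm", "arguments": {
  "increments": [
    [0, 0, 0, 0, 0, 0, 0],
    [0, 0, 0, 0, 0, 0, 0],
    [0, 0, 0, 0, 0, 0, 0],
    [0, 0, 0, 0, 0, 0, 0],
    [0, 0, 0, 0.01, 0, 0, 0]
  ]
}}

```text
clock: 6.02
position: [0.4561, 0.0296, 0.0669]
orientation: [0.495, 0.869, 0.0, 0.0]
ft_force: [0.5, 0.6, -0.7]
grip_width: 0.0492
grip_force: 41.7
```

{"name": "jog_arm", "arguments": {
  "increments": [
    [0, 0, 0, 0.03, 0, 0, 0],
    [0, 0, 0, 0.06, 0, 0, 0],
    [0, 0.01, 0.02, 0.08, 0, 0, 0.1],
    [0, 0.02, 0.05, 0.08, 0, 0, 0.2],
    [0, 0.03, 0.085, 0.08, 0, 0, 0.3]
  ]
}}

```text
clock: 6.43
position: [0.4875, 0.1133, 0.1494]
orientation: [0.36, 0.933, 0.0, 0.002]
ft_force: [0.7, 0.4, -1.6]
grip_width: 0.0491
grip_force: 42.0
```

{"name": "jog_arm", "arguments": {
  "increments": [
    [0, 0.01, 0.038, 0, 0, 0, 0.12],
    [0, 0.025, 0.075, 0, 0, 0, 0.24],
    [0, 0.04, 0.11, 0, 0, 0, 0.36],
    [0, 0.055, 0.145, 0, 0, 0, 0.48],
    [0, 0.07, 0.18, 0, 0, 0, 0.6]
  ]
}}

```text
clock: 6.85
position: [0.5564, 0.2959, 0.1481]
orientation: [0.065, 0.998, -0.0, 0.001]
ft_force: [0.7, -0.1, -1.3]
grip_width: 0.049
grip_force: 41.9
```

{"name": "jog_arm", "arguments": {
  "increments": [
    [0, 0.016, 0.035, 0, 0, 0, 0.1],
    [0, 0.029, 0.07, 0, 0, 0, 0.1],
    [0, 0.029, 0.083, 0, 0, 0, 0.1],
    [0, 0.029, 0.083, 0, 0, 0, 0.1]
  ]
}}

```text
clock: 7.18
position: [0.5837, 0.3832, 0.1477]
orientation: [0.015, 1.0, 0.003, 0.0]
ft_force: [-0.7, 1.9, -1.7]
grip_width: 0.0489
grip_force: 42.0
```

{"name": "jog_arm", "arguments": {
  "increments": [
    [0, 0.003, -0.005, -0.03, 0, 0, 0],
    [0, 0.003, -0.005, -0.06, 0, 0, 0],
    [0, 0.003, -0.005, -0.08, 0, 0, 0],
    [0, 0.003, -0.005, -0.089, 0, 0, 0],
    [0, 0.003, -0.005, -0.094, 0, 0, 0]
  ]
}}

```text
clock: 7.6
position: [0.5866, 0.3687, 0.054]
orientation: [0.019, 1.0, -0.004, -0.002]
ft_force: [-13.6, -11.2, 41.6]
grip_width: 0.0489
grip_force: 46.0
```

{"name": "jog_arm", "arguments": {
  "increments": [
    [0, 0, 0, 0, 0, 0, 0],
    [0, 0, 0, -0.001, 0, 0, 0]
  ]
}}

```text
clock: 7.77
position: [0.5886, 0.3714, 0.0541]
orientation: [0.018, 1.0, -0.001, 0.001]
ft_force: [-4.0, -4.0, 13.9]
grip_width: 0.0491
grip_force: 43.8
```

```bash
python3 -c "
from h import *
s=sense(); print(s['position'],s['ft_force'])"
```

```text
[0.58862768 0.37137897 0.05411362] [-4.00174393 -4.03310896 13.859572  ]
```

{"name": "jog_arm", "arguments": {
  "increments": [
    [1, 0, 0, 0, 0, 0, 0],
    [1, 0, 0, 0, 0, 0, 0],
    [1, 0, 0, 0, 0, 0, 0],
    [1, 0, 0, 0.04, 0, 0, 0],
    [1, 0, 0, 0.08, 0, 0, 0]
  ]
}}

```text
clock: 8.18
position: [0.5862, 0.371, 0.1293]
orientation: [0.018, 1.0, -0.002, -0.003]
ft_force: [0.9, 0.9, 1.0]
grip_width: 0.0853
grip_force: 0.0
```

{"name": "jog_arm", "arguments": {
  "increments": [
    [1, -0.01, -0.038, 0.01, 0, 0, -0.12],
    [1, -0.02, -0.076, 0.015, 0, 0, -0.24],
    [1, -0.03, -0.114, 0.015, 0, 0, -0.36],
    [1, -0.04, -0.152, 0.015, 0, 0, -0.48],
    [1, -0.05, -0.19, 0.015, 0, 0, -0.6]
  ]
}}

```text
clock: 8.6
position: [0.5377, 0.1809, 0.1471]
orientation: [0.315, 0.949, 0.0, 0.001]
ft_force: [0.2, 0.1, -0.5]
grip_width: 0.0855
grip_force: 0.0
```

{"name": "jog_arm", "arguments": {
  "increments": [
    [1, -0.01, -0.039, 0, 0, 0, 0],
    [1, -0.02, -0.078, 0, 0, 0, 0],
    [1, -0.03, -0.117, 0, 0, 0, 0],
    [1, -0.04, -0.156, 0, 0, 0, 0],
    [1, -0.05, -0.192, 0, 0, 0, 0]
  ]
}}

```text
clock: 9.02
position: [0.4876, -0.0117, 0.1467]
orientation: [0.313, 0.95, -0.0, 0.001]
ft_force: [0.5, -0.1, -0.2]
grip_width: 0.0853
grip_force: 0.0
```

{"name": "jog_arm", "arguments": {
  "increments": [
    [1, 0, -0.02, 0, 0, 0, 0],
    [1, 0, -0.02, 0, 0, 0, 0]
  ]
}}

```text
clock: 9.18
position: [0.4869, -0.0361, 0.1465]
orientation: [0.317, 0.948, -0.002, 0.0]
ft_force: [0.1, -0.4, 0.8]
grip_width: 0.0853
grip_force: 0.0
```

```bash
python3 look.py w3
```

```text
[ 0.4869 -0.0361  0.1465] 9.1833
```

View pics/w3.png

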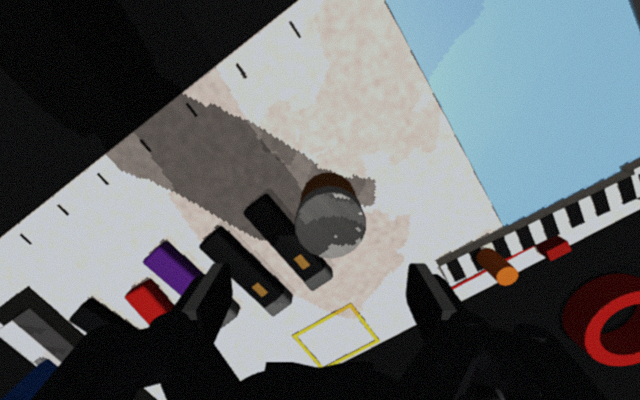

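The lid is centred at (331,223), about 5 mm off the finger centre. The pens lie beside it below fingertip height, and the bar is on the red line.

```bash
python3 w.py 331,223,.076
```

```text
331,223,.076 [ 0.4895 -0.0282  0.076 ]
```

{"name": "jog_arm", "arguments": {
  "increments": [
    [1, 0.003, 0.007, -0.03, 0, 0, 0],
    [1, 0.003, 0.007, -0.065, 0, 0, 0],
    [1, 0.003, 0.007, -0.09, 0, 0, 0],
    [1, 0.003, 0.007, -0.09, 0, 0, 0],
    [0, 0.003, 0.007, -0.09, 0, 0, 0]
  ],
  "force": 40
}}

```text
clock: 9.65
position: [0.4907, -0.021, 0.0558]
orientation: [0.311, 0.95, -0.0, -0.001]
ft_force: [-0.6, -0.1, 0.7]
grip_width: 0.0754
grip_force: 0.0
```

{"name": "jog_arm", "arguments": {
  "increments": [
    [0, 0, 0, 0, 0, 0, 0],
    [0, 0, 0, 0, 0, 0, 0],
    [0, 0, 0, 0, 0, 0, 0],
    [0, 0, 0, 0, 0, 0, 0],
    [0, 0, 0, 0.01, 0, 0, 0]
  ]
}}

```text
clock: 10.07
position: [0.491, -0.0223, 0.0668]
orientation: [0.312, 0.95, 0.0, 0.0]
ft_force: [-0.1, -0.1, -1.8]
grip_width: 0.049
grip_force: 41.6
```

{"name": "jog_arm", "arguments": {
  "increments": [
    [0, 0, 0, 0.035, 0, 0, 0],
    [0, 0, 0, 0.07, 0, 0, 0],
    [0, 0, 0.01, 0.09, 0, 0, 0.1],
    [0, 0, 0.05, 0.09, 0, 0, 0.2],
    [0, 0, 0.09, 0.09, 0, 0, 0.3]
  ]
}}

```text
clock: 10.48
position: [0.4928, 0.0661, 0.1594]
orientation: [0.168, 0.986, 0.0, 0.003]
ft_force: [1.5, 0.7, -1.0]
grip_width: 0.0491
grip_force: 42.0
```

{"name": "jog_arm", "arguments": {
  "increments": [
    [0, 0, 0.04, 0, 0, 0, 0.1],
    [0, 0, 0.08, 0, 0, 0, 0.2],
    [0, 0.005, 0.12, 0, 0, 0, 0.3],
    [0, 0.01, 0.16, 0, 0, 0, 0.3],
    [0, 0.01, 0.2, 0, 0, 0, 0.3]
  ]
}}

```text
clock: 10.9
position: [0.5021, 0.2694, 0.158]
orientation: [0.018, 1.0, 0.001, 0.001]
ft_force: [1.6, -0.9, -1.1]
grip_width: 0.0491
grip_force: 42.0
```

{"name": "jog_arm", "arguments": {
  "increments": [
    [0, 0, 0.04, 0, 0, 0, 0],
    [0, 0, 0.08, 0, 0, 0, 0],
    [0, 0, 0.112, 0, 0, 0, 0],
    [0, 0, 0.112, 0, 0, 0, 0],
    [0, 0, 0.112, 0, 0, 0, 0]
  ]
}}

```text
clock: 11.32
position: [0.4999, 0.3826, 0.1577]
orientation: [0.016, 1.0, 0.001, 0.0]
ft_force: [0.2, -0.7, -0.9]
grip_width: 0.0497
grip_force: 42.0
```

{"name": "jog_arm", "arguments": {
  "increments": [
    [0, 0, -0.003, -0.035, 0, 0, 0],
    [0, 0, -0.003, -0.07, 0, 0, 0],
    [0, 0, -0.003, -0.09, 0, 0, 0],
    [0, 0, -0.003, -0.1, 0, 0, 0],
    [0, 0, -0.003, -0.102, 0, 0, 0]
  ]
}}

```text
clock: 11.73
position: [0.501, 0.3742, 0.054]
orientation: [0.019, 1.0, -0.001, -0.001]
ft_force: [-0.7, -0.9, -1.2]
grip_width: 0.0491
grip_force: 42.7
```

{"name": "jog_arm", "arguments": {
  "increments": [
    [0, 0, 0, -0.001, 0, 0, 0],
    [0, 0, 0, -0.001, 0, 0, 0]
  ]
}}

```text
clock: 11.9
position: [0.502, 0.3762, 0.0544]
orientation: [0.018, 1.0, 0.0, 0.001]
ft_force: [-0.5, 0.1, -0.9]
grip_width: 0.049
grip_force: 42.7
```

{"name": "jog_arm", "arguments": {
  "increments": [
    [1, 0, 0, 0, 0, 0, 0],
    [1, 0, 0, 0, 0, 0, 0],
    [1, 0, 0, 0, 0, 0, 0],
    [1, 0, 0, 0.04, 0, 0, 0],
    [1, 0, 0, 0.08, 0, 0, 0]
  ]
}}

```text
clock: 12.32
position: [0.4995, 0.3751, 0.1319]
orientation: [0.018, 1.0, -0.002, -0.002]
ft_force: [1.8, 1.0, 0.2]
grip_width: 0.0854
grip_force: 0.0
```

{"name": "jog_arm", "arguments": {
  "increments": [
    [0.5, -0.02, -0.03, 0.02, 0, 0, 0],
    [0.5, -0.04, -0.06, 0.04, 0, 0, 0],
    [0.5, -0.06, -0.09, 0.06, 0, 0, 0],
    [0.5, -0.08, -0.12, 0.08, 0, 0, 0],
    [0.5, -0.1, -0.15, 0.09, 0, 0, 0]
  ]
}}

```text
clock: 12.73
position: [0.4008, 0.2259, 0.2256]
orientation: [0.018, 1.0, 0.001, 0.002]
ft_force: [0.2, 0.0, 0.5]
grip_width: 0.0425
grip_force: 0.0
```

```bash
cat > tp.py <<'E'
import sys
from h import *
n=sys.argv[1]; im=grab_frame("top"); cv2.imwrite(f"pics/top_{n}.png",im)
cv2.imwrite(f"pics/tc_{n}.png",cv2.resize(im[160:320,120:460],None,fx=2.35,fy=2.35,interpolation=cv2.INTER_CUBIC))
E
python3 tp.py j
```

```text
(no output)
```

View pics/tc_j.png

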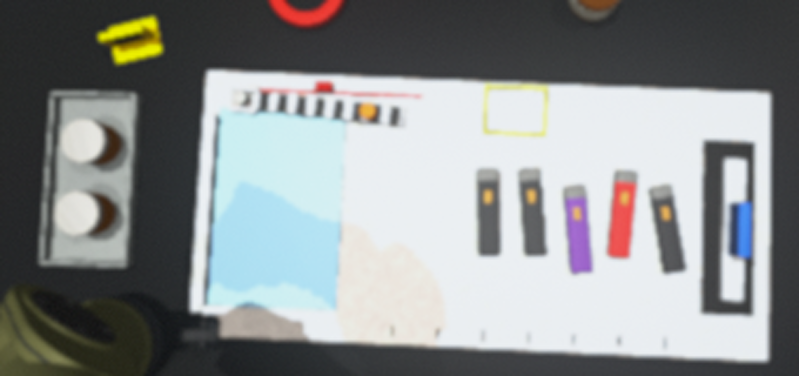

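Both jars stand in the tray. The bar (242,98)–(400,116) still slants against the red line (255,90)–(420,97), so I measure it.

```bash
cat > kn.py <<'E'
import sys
from h import *
im=cv2.imread(sys.argv[1]) if len(sys.argv)>1 else grab_frame("top"); c=cam("top"); hsv=cv2.cvtColor(im,cv2.COLOR_BGR2HSV)
m=cv2.inRange(hsv,(5,120,120),(22,255,255)); m[:,255:300][:190]=0; k=np.zeros_like(m); k[190:215,255:300]=m[190:215,255:300]
yy,xx=np.nonzero(k); p=ray(c,(xx.mean(),yy.mean()),.045)[:2]
ox,oy,yw=np.load("board.npy"); ex=np.array([np.cos(yw),np.sin(yw)]); ey=np.array([-ex[1],ex[0]])
d=p-np.array([ox,oy]); b=np.array([d@ex,d@ey])-[.125,.2]; print(len(xx),"knob",p,"rel post board",b,np.linalg.norm(b),"off",np.arctan2(b[0],-b[1]))
E
python3 kn.py pics/top_j.png; python3 kn.py pics/top_b2.png
```

```text
34 knob [0.61965964 0.05254166] rel post board [-0.01171731 -0.15076899] 0.15122362356306773 off -0.077561100891832
34 knob [0.61965964 0.05254166] rel post board [-0.01171731 -0.15076899] 0.15122362356306773 off -0.077561100891832
```

{"name": "jog_arm", "arguments": {
  "increments": [
    [0, 0.026, -0.025, -0.01, 0, 0, 0],
    [0, 0.052, -0.05, -0.02, 0, 0, 0],
    [0, 0.078, -0.075, -0.03, 0, 0, 0],
    [0, 0.104, -0.1, -0.04, 0, 0, 0],
    [0, 0.13, -0.125, -0.05, 0, 0, 0]
  ]
}}

```text
clock: 13.2
position: [0.5325, 0.1003, 0.1732]
orientation: [0.018, 1.0, 0.0, 0.0]
ft_force: [0.1, 0.6, 0.3]
grip_width: -0.0
grip_force: 0.0
```

{"name": "jog_arm", "arguments": {
  "increments": [
    [0, 0.026, -0.024, -0.02, 0, 0, 0],
    [0, 0.052, -0.048, -0.04, 0, 0, 0],
    [0, 0.052, -0.048, -0.08, 0, 0, 0],
    [0, 0.052, -0.048, -0.12, 0, 0, 0],
    [0, 0.052, -0.048, -0.13, 0, 0, 0]
  ]
}}

```text
clock: 13.62
position: [0.58, 0.0521, 0.0382]
orientation: [0.018, 1.0, -0.001, -0.004]
ft_force: [-0.7, 0.0, -0.5]
grip_width: -0.0
grip_force: 0.0
```

{"name": "jog_arm", "arguments": {
  "increments": [
    [0, 0.005, 0, 0, 0, 0, 0],
    [0, 0.01, 0, 0, 0, 0, 0],
    [0, 0.015, 0, 0, 0, 0, 0],
    [0, 0.018, 0, 0, 0, 0, 0],
    [0, 0.02, 0, 0, 0, 0, 0]
  ]
}}

```text
clock: 14.03
position: [0.6047, 0.0539, 0.0454]
orientation: [0.018, 1.0, 0.0, 0.002]
ft_force: [-0.9, -0.6, -0.1]
grip_width: -0.0001
grip_force: 0.4
```

```bash
python3 kn.py
```

```text
0 knob [nan nan] rel post board [nan nan] nan off nankn.py:5: RuntimeWarning: Mean of empty slice.
  yy,xx=np.nonzero(k); p=ray(c,(xx.mean(),yy.mean()),.045)[:2]
  ret = ret.dtype.type(ret / rcount)
```

{"name": "jog_arm", "arguments": {
  "increments": [
    [0, 0.002, 0, 0, 0, 0, 0],
    [0, 0.004, 0, 0, 0, 0, 0],
    [0, 0.006, 0, 0, 0, 0, 0],
    [0, 0.006, 0, 0, 0, 0, 0]
  ]
}}

```text
clock: 14.42
position: [0.6094, 0.0534, 0.0434]
orientation: [0.018, 1.0, 0.0, 0.0]
ft_force: [-1.6, 0.7, 0.7]
grip_width: -0.0001
grip_force: 0.5
```

{"name": "jog_arm", "arguments": {
  "increments": [
    [0, 0.002, 0, 0, 0, 0, 0],
    [0, 0.004, 0, 0, 0, 0, 0],
    [0, 0.004, 0, 0, 0, 0, 0]
  ]
}}

```text
clock: 14.67
position: [0.6126, 0.053, 0.0431]
orientation: [0.018, 1.0, -0.0, -0.001]
ft_force: [-1.2, 0.2, 0.9]
grip_width: 0.0001
grip_force: 1.2
```

{"name": "jog_arm", "arguments": {
  "increments": [
    [0, 0.002, 0, 0, 0, 0, 0],
    [0, 0.004, 0, 0, 0, 0, 0],
    [0, 0.004, 0, 0, 0, 0, 0]
  ]
}}

```text
clock: 14.92
position: [0.6133, 0.0531, 0.0429]
orientation: [0.018, 1.0, -0.001, -0.004]
ft_force: [-9.3, -1.8, 7.2]
grip_width: 0.0002
grip_force: 4.7
```

{"name": "jog_arm", "arguments": {
  "increments": [
    [0, 0.001, 0, 0, 0, 0, 0],
    [0, 0.003, 0, 0, 0, 0, 0],
    [0, 0.003, 0, 0, 0, 0, 0]
  ]
}}

```text
clock: 15.17
position: [0.6137, 0.0531, 0.0428]
orientation: [0.017, 1.0, -0.002, -0.006]
ft_force: [-14.3, -0.4, 11.0]
grip_width: 0.0
grip_force: 7.4
```

{"name": "jog_arm", "arguments": {
  "increments": [
    [0, -0.015, 0, 0, 0, 0, 0],
    [0, -0.03, 0, 0.01, 0, 0, 0],
    [0, -0.035, 0, 0.05, 0, 0, 0],
    [0, -0.04, 0, 0.09, 0, 0, 0],
    [0.5, -0.05, -0.01, 0.12, 0, 0, 0]
  ]
}}

```text
clock: 15.58
position: [0.5724, 0.047, 0.1662]
orientation: [0.016, 1.0, 0.002, 0.003]
ft_force: [1.2, -0.1, 0.5]
grip_width: 0.011
grip_force: 0.0
```

{"name": "jog_arm", "arguments": {
  "increments": [
    [0.6, -0.01, -0.04, 0.005, 0, 0, 0],
    [0.6, -0.02, -0.08, 0.005, 0, 0, 0],
    [0.6, -0.03, -0.12, 0.005, 0, 0, 0],
    [0.6, -0.04, -0.16, 0.005, 0, 0, 0],
    [0.6, -0.05, -0.2, 0.005, 0, 0, 0]
  ]
}}

```text
clock: 16.0
position: [0.5206, -0.1583, 0.1688]
orientation: [0.018, 1.0, -0.0, 0.001]
ft_force: [-0.1, 0.2, -0.2]
grip_width: 0.0511
grip_force: 0.0
```

{"name": "jog_arm", "arguments": {
  "increments": [
    [0.6, -0.01, -0.04, 0, 0, 0, 0],
    [0.6, -0.02, -0.08, 0, 0, 0, 0],
    [0.6, -0.03, -0.12, 0, 0, 0, 0],
    [0.6, -0.03, -0.16, 0, 0, 0, 0],
    [0.6, -0.03, -0.2, 0, 0, 0, 0]
  ]
}}

```text
clock: 16.42
position: [0.4898, -0.3592, 0.1687]
orientation: [0.018, 1.0, -0.0, 0.001]
ft_force: [1.1, 1.2, 0.2]
grip_width: 0.0508
grip_force: 0.0
```

{"name": "jog_arm", "arguments": {
  "increments": [
    [0.6, 0, 0, 0, 0, 0, 0],
    [0.6, 0, 0, 0, 0, 0, 0]
  ]
}}

```text
clock: 16.58
position: [0.4896, -0.3605, 0.168]
orientation: [0.021, 1.0, -0.001, 0.001]
ft_force: [0.4, 1.0, 0.7]
grip_width: 0.051
grip_force: 0.0
```

```bash
python3 look.py w4; python3 kn.py
```

```text
[ 0.4896 -0.3605  0.168 ] 16.5833
35 knob [0.63292741 0.05171179] rel post board [ 0.00157555 -0.15091739] 0.15092561207709015 off 0.010439437029250254
```

View pics/w4.png

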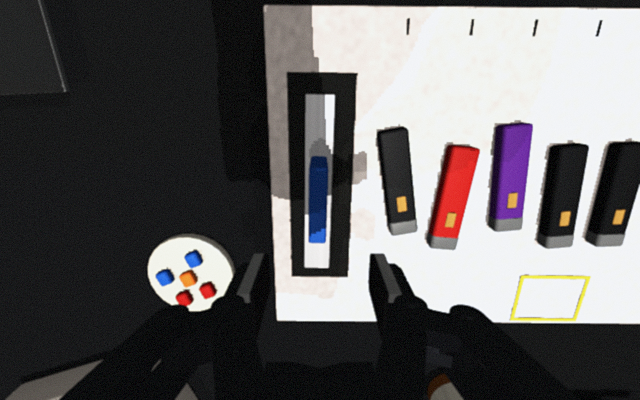

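The blue grip spans (319,157)–(317,241), inside the black pad and square to it. The bar is now 0.010 rad off its line.

```bash
python3 - <<'E'
from h import *
p=np.load("lastpose.npy"); c=cam("wrist",{"position":p[:3],"orientation":p[3:]}); im=cv2.imread("pics/w4.png"); hsv=cv2.cvtColor(im,cv2.COLOR_BGR2HSV)
m=cv2.inRange(hsv,(105,120,60),(130,255,255)); m[:,:290]=0; m[:,340:]=0
k=max(cv2.findContours(m,cv2.RETR_EXTERNAL,cv2.CHAIN_APPROX_NONE)[0],key=cv2.contourArea)
Q=np.array([ray(c,q,.078)[:2] for q in k[:,0]]).astype(np.float32); print(cv2.minAreaRect(Q))
R_=R.from_quat(p[3:]).as_matrix(); print("tool y yaw",np.degrees(np.arctan2(R_[1,1],R_[0,1])))
E
```

```text
((0.47730135917663574, -0.361012727022171), (0.01309671625494957, 0.0666496530175209), 86.97008514404297)
tool y yaw 87.56845650029905
```

{"name": "jog_arm", "arguments": {
  "increments": [
    [0.6, -0.008, 0, -0.035, 0, 0, -0.01],
    [0.6, -0.008, 0, -0.07, 0, 0, -0.01],
    [0.6, -0.008, 0, -0.1, 0, 0, -0.01],
    [0.6, -0.008, 0, -0.11, 0, 0, -0.01],
    [0.6, -0.008, 0, -0.11, 0, 0, -0.01]
  ]
}}

```text
clock: 17.1
position: [0.4814, -0.3538, 0.0563]
orientation: [0.021, 1.0, 0.002, -0.002]
ft_force: [0.1, -0.4, -0.1]
grip_width: 0.0513
grip_force: 0.0
```

{"name": "jog_arm", "arguments": {
  "increments": [
    [0, 0, 0, 0, 0, 0, 0],
    [0, 0, 0, 0, 0, 0, 0],
    [0, 0, 0, 0, 0, 0, 0],
    [0, 0, 0, 0, 0, 0, 0],
    [0, 0, 0, 0, 0, 0, 0]
  ],
  "force": 70
}}

```text
clock: 17.52
position: [0.4836, -0.357, 0.0605]
orientation: [0.023, 1.0, -0.001, 0.002]
ft_force: [-0.1, 1.5, 6.8]
grip_width: 0.0133
grip_force: 69.1
```

{"name": "jog_arm", "arguments": {
  "increments": [
    [0, 0, 0, 0, 0, 0, 0],
    [0, 0, 0, 0, 0, 0, 0]
  ]
}}

```text
clock: 17.68
position: [0.4836, -0.357, 0.0605]
orientation: [0.023, 1.0, -0.001, 0.002]
ft_force: [-0.1, 0.3, 7.7]
grip_width: 0.0133
grip_force: 69.1
```

```bash
cat > pens.py <<'E'
import sys
from h import *
im=grab_frame("top"); cv2.imwrite(f"pics/top_{sys.argv[1]}.png",im); print(sense()["position"].round(4),R.from_quat(sense()["orientation"]).as_rotvec())
cv2.imwrite(f"pics/tc_{sys.argv[1]}.png",cv2.resize(im[160:320,120:460],None,fx=2.35,fy=2.35,interpolation=cv2.INTER_CUBIC))
c=cam("top"); hsv=cv2.cvtColor(im,cv2.COLOR_BGR2HSV)
ox,oy,yw=np.load("board.npy"); ex=np.array([np.cos(yw),np.sin(yw)]); ey=np.array([-ex[1],ex[0]])
m=cv2.inRange(hsv,(8,100,110),(28,255,255)); k=np.zeros_like(m); k[195:310,210:425]=m[195:310,210:425]
n,_,st,ce=cv2.connectedComponentsWithStats(k)
for i in range(1,n):
    if st[i,4]<4: continue
    d=ray(c,ce[i],.024)[:2]-[ox,oy]; print("label px",ce[i].round(1),st[i,4],"board",np.round([d@ex,d@ey],4))
E
python3 pens.py s1
```

```text
[ 0.4836 -0.357   0.0605] [ 7.17660272e-02  3.13698921e+00 -2.54770902e-03]
label px [276.6 202.2] 39 board [0.1286 0.0508]
label px [327.3 243.2] 19 board [ 0.0232 -0.092 ]
label px [345.6 243. ] 20 board [ 0.0256 -0.1413]
label px [385.4 243.6] 21 board [ 0.0286 -0.2485]
label px [365.3 250.5] 6 board [ 0.0078 -0.195 ]
label px [402.8 250.4] 24 board [ 0.0123 -0.2955]
```

{"name": "jog_arm", "arguments": {
  "increments": [
    [0, 0, 0, 0.004, 0, 0, 0],
    [0, 0.0006, 0.012, 0.004, 0, 0, 0],
    [0, 0.0012, 0.024, 0.004, 0, 0, 0],
    [0, 0.0018, 0.036, 0.004, 0, 0, 0],
    [0, 0.0024, 0.048, 0.004, 0, 0, 0]
  ]
}}

```text
clock: 18.15
position: [0.4843, -0.3061, 0.0622]
orientation: [0.022, 1.0, 0.001, -0.0]
ft_force: [0.7, -0.5, -1.5]
grip_width: 0.0132
grip_force: 68.3
```

{"name": "jog_arm", "arguments": {
  "increments": [
    [0, 0.0006, 0.012, 0, 0, 0, 0],
    [0, 0.0012, 0.024, 0, 0, 0, 0],
    [0, 0.0018, 0.036, 0, 0, 0, 0],
    [0, 0.0024, 0.048, 0, 0, 0, 0],
    [0, 0.003, 0.06, 0, 0, 0, 0]
  ]
}}

```text
clock: 18.57
position: [0.4874, -0.2473, 0.0623]
orientation: [0.023, 1.0, -0.0, -0.0]
ft_force: [0.0, -0.3, -3.0]
grip_width: 0.0131
grip_force: 68.4
```

{"name": "jog_arm", "arguments": {
  "increments": [
    [0, 0.0006, 0.012, 0, 0, 0, 0],
    [0, 0.0012, 0.024, 0, 0, 0, 0],
    [0, 0.0018, 0.036, 0, 0, 0, 0],
    [0, 0.0024, 0.048, 0, 0, 0, 0],
    [0, 0.003, 0.06, 0, 0, 0, 0]
  ]
}}

```text
clock: 18.98
position: [0.4903, -0.1877, 0.0623]
orientation: [0.023, 1.0, -0.0, -0.0]
ft_force: [-0.1, -1.6, -2.8]
grip_width: 0.0133
grip_force: 68.4
```

```bash
python3 pens.py s2; python3 look.py w5
```

```text
[ 0.491  -0.1839  0.0624] [0.06587528 3.14045323 0.00439757]
label px [276.6 202.2] 39 board [0.1286 0.0508]
label px [328.5 241.9] 21 board [ 0.0268 -0.0951]
label px [319.  242.5] 18 board [ 0.024  -0.0695]
label px [347.8 242.5] 22 board [ 0.0272 -0.1472]
label px [338.1 248.6] 7 board [ 0.0099 -0.1217]
[ 0.491  -0.1839  0.0624] 19.0333
```

View pics/w5.png

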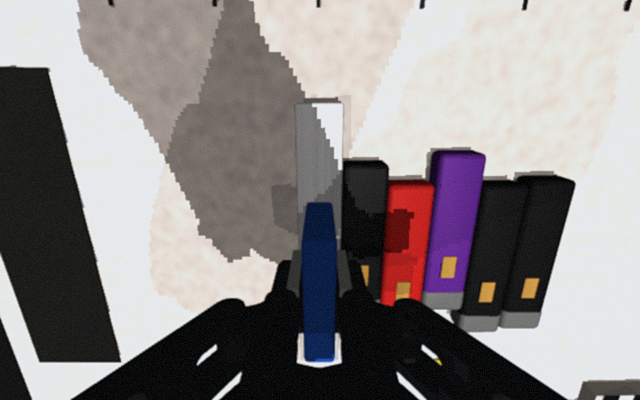

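All five pens form a closed, square row against the straightedge (x 343–575 px). I keep pushing.

{"name": "jog_arm", "arguments": {
  "increments": [
    [0, 0.0006, 0.012, 0, 0, 0, 0],
    [0, 0.0012, 0.024, 0, 0, 0, 0],
    [0, 0.0018, 0.036, 0, 0, 0, 0],
    [0, 0.0024, 0.048, 0, 0, 0, 0],
    [0, 0.003, 0.06, 0, 0, 0, 0]
  ]
}}

```text
clock: 19.5
position: [0.4933, -0.1292, 0.0623]
orientation: [0.024, 1.0, -0.001, -0.0]
ft_force: [0.4, -1.3, -2.4]
grip_width: 0.0132
grip_force: 68.7
```

{"name": "jog_arm", "arguments": {
  "increments": [
    [0, 0.0006, 0.012, 0, 0, 0, 0],
    [0, 0.0012, 0.024, 0, 0, 0, 0],
    [0, 0.0018, 0.036, 0, 0, 0, 0],
    [0, 0.0024, 0.048, 0, 0, 0, 0],
    [0, 0.003, 0.06, 0, 0, 0, 0]
  ]
}}

```text
clock: 19.92
position: [0.4964, -0.0692, 0.0623]
orientation: [0.024, 1.0, -0.001, -0.0]
ft_force: [-0.6, -0.9, -2.1]
grip_width: 0.0132
grip_force: 68.7
```

{"name": "jog_arm", "arguments": {
  "increments": [
    [0, 0.0006, 0.012, 0, 0, 0, 0],
    [0, 0.0012, 0.024, 0, 0, 0, 0],
    [0, 0.0018, 0.036, 0, 0, 0, 0],
    [0, 0.0024, 0.048, 0, 0, 0, 0],
    [0, 0.003, 0.06, 0, 0, 0, 0]
  ]
}}

```text
clock: 20.33
position: [0.4994, -0.0092, 0.0623]
orientation: [0.024, 1.0, -0.001, -0.0]
ft_force: [-0.0, -2.2, -2.2]
grip_width: 0.0132
grip_force: 68.7
```

{"name": "jog_arm", "arguments": {
  "increments": [
    [0, 0.0006, 0.012, 0, 0, 0, 0],
    [0, 0.0012, 0.024, 0, 0, 0, 0],
    [0, 0.0018, 0.036, 0, 0, 0, 0],
    [0, 0.0024, 0.048, 0, 0, 0, 0],
    [0, 0.003, 0.06, 0, 0, 0, 0]
  ]
}}

```text
clock: 20.75
position: [0.5024, 0.0523, 0.0623]
orientation: [0.023, 1.0, -0.0, -0.0]
ft_force: [-0.1, -2.4, -2.3]
grip_width: 0.0131
grip_force: 68.8
```

{"name": "jog_arm", "arguments": {
  "increments": [
    [0, 0.0004, 0.006, 0, 0, 0, 0],
    [0, 0.0006, 0.012, 0, 0, 0, 0],
    [0, 0.001, 0.018, 0, 0, 0, 0],
    [0, 0.0012, 0.024, 0, 0, 0, 0]
  ]
}}

```text
clock: 21.08
position: [0.5036, 0.0751, 0.0624]
orientation: [0.023, 1.0, -0.001, -0.0]
ft_force: [-0.1, -2.0, -0.5]
grip_width: 0.0132
grip_force: 69.0
```

```bash
python3 pens.py s3
```

```text
[0.5039 0.0773 0.0624] [7.03124731e-02 3.14022835e+00 2.19092379e-03]
label px [276.6 202.2] 39 board [0.1286 0.0508]
label px [222.1 238.4] 29 board [0.024  0.1939]
label px [231.3 236.1] 9 board [0.0312 0.1691]
```

{"name": "jog_arm", "arguments": {
  "increments": [
    [0, 0.0002, 0.004, 0, 0, 0, 0],
    [0, 0.0004, 0.008, 0, 0, 0, 0],
    [0, 0.0006, 0.012, 0, 0, 0, 0],
    [0, 0.0007, 0.014, 0, 0, 0, 0],
    [0, 0.0008, 0.016, 0, 0, 0, 0]
  ]
}}

```text
clock: 21.55
position: [0.5044, 0.0915, 0.0623]
orientation: [0.023, 1.0, -0.0, -0.0]
ft_force: [-1.2, -3.9, -0.3]
grip_width: 0.0132
grip_force: 69.1
```

{"name": "jog_arm", "arguments": {
  "increments": [
    [0, 0, 0.001, 0, 0, 0, 0],
    [0, 0, 0.002, 0, 0, 0, 0],
    [0, 0, 0.003, 0, 0, 0, 0]
  ]
}}

```text
clock: 21.8
position: [0.5044, 0.0942, 0.0623]
orientation: [0.023, 1.0, -0.0, -0.0]
ft_force: [0.3, -3.8, -0.1]
grip_width: 0.0135
grip_force: 69.1
```

{"name": "jog_arm", "arguments": {
  "increments": [
    [0, 0, 0.001, 0, 0, 0, 0],
    [0, 0, 0.002, 0, 0, 0, 0],
    [0, 0, 0.003, 0, 0, 0, 0]
  ]
}}

```text
clock: 22.05
position: [0.5044, 0.0963, 0.0624]
orientation: [0.023, 1.0, -0.001, -0.0]
ft_force: [0.1, -6.2, 1.6]
grip_width: 0.013
grip_force: 69.2
```

{"name": "jog_arm", "arguments": {
  "increments": [
    [0, 0, 0.001, 0, 0, 0, 0],
    [0, 0, 0.002, 0, 0, 0, 0],
    [0, 0, 0.002, 0, 0, 0, 0]
  ]
}}

```text
clock: 22.3
position: [0.5041, 0.0966, 0.0624]
orientation: [0.024, 1.0, -0.002, -0.001]
ft_force: [-0.1, -8.3, 2.4]
grip_width: 0.0134
grip_force: 69.4
```

{"name": "jog_arm", "arguments": {
  "increments": [
    [0, 0, 0.001, 0, 0, 0, 0],
    [0, 0, 0.002, 0, 0, 0, 0],
    [0, 0, 0.002, 0, 0, 0, 0]
  ]
}}

```text
clock: 22.55
position: [0.5038, 0.0969, 0.0624]
orientation: [0.025, 1.0, -0.003, -0.001]
ft_force: [0.2, -10.5, 4.3]
grip_width: 0.0129
grip_force: 69.6
```

```bash
python3 look.py w6
```

```text
[0.5038 0.0969 0.0624] 22.55
```

View pics/w6.png

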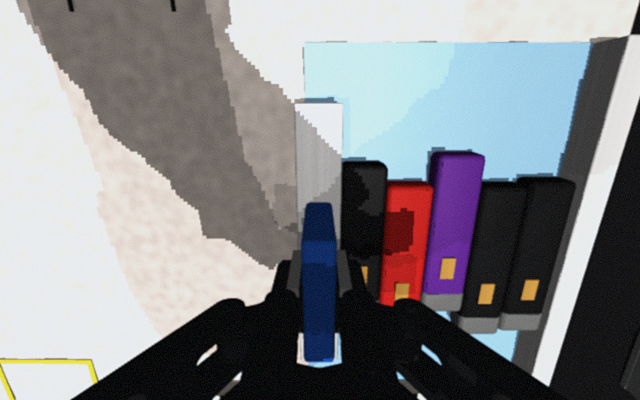

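The row is closed against the fence and square in the bay; the push stalled at 10 N. I back off and carry the straightedge home.

{"name": "jog_arm", "arguments": {
  "increments": [
    [0, 0, -0.008, 0, 0, 0, 0],
    [0, -0.001, -0.02, 0, 0, 0, 0],
    [0, -0.002, -0.04, 0.01, 0, 0, 0],
    [0, -0.003, -0.06, 0.03, 0, 0, 0],
    [0, -0.004, -0.08, 0.05, 0, 0, 0]
  ]
}}

```text
clock: 23.02
position: [0.4999, 0.0217, 0.1122]
orientation: [0.022, 1.0, 0.001, -0.001]
ft_force: [0.7, -0.6, -1.8]
grip_width: 0.0132
grip_force: 68.9
```

{"name": "jog_arm", "arguments": {
  "increments": [
    [0, -0.002, -0.04, 0, 0, 0, 0],
    [0, -0.004, -0.08, 0, 0, 0, 0],
    [0, -0.006, -0.12, 0, 0, 0, 0],
    [0, -0.008, -0.16, 0, 0, 0, 0],
    [0, -0.01, -0.2, 0, 0, 0, 0]
  ]
}}

```text
clock: 23.43
position: [0.4905, -0.1797, 0.1123]
orientation: [0.022, 1.0, 0.001, 0.001]
ft_force: [0.4, 0.2, -3.2]
grip_width: 0.0129
grip_force: 69.1
```

{"name": "jog_arm", "arguments": {
  "increments": [
    [0, -0.002, -0.04, 0, 0, 0, 0],
    [0, -0.004, -0.08, 0, 0, 0, 0],
    [0, -0.005, -0.12, 0, 0, 0, 0],
    [0, -0.006, -0.15, 0, 0, 0, 0],
    [0, -0.006, -0.165, 0, 0, 0, 0]
  ]
}}

```text
clock: 23.85
position: [0.4828, -0.3497, 0.1119]
orientation: [0.026, 1.0, -0.001, 0.0]
ft_force: [-0.7, -0.5, -2.6]
grip_width: 0.0128
grip_force: 69.1
```

{"name": "jog_arm", "arguments": {
  "increments": [
    [0, 0, 0, 0, 0, 0, 0],
    [0, 0, 0, 0, 0, 0, 0]
  ]
}}

```text
clock: 24.02
position: [0.4842, -0.344, 0.1119]
orientation: [0.024, 1.0, 0.001, 0.001]
ft_force: [0.3, 0.9, -2.4]
grip_width: 0.0129
grip_force: 69.1
```

{"name": "jog_arm", "arguments": {
  "increments": [
    [0, 0, -0.013, -0.015, 0, 0, 0],
    [0, 0, -0.013, -0.03, 0, 0, 0],
    [0, 0, -0.013, -0.042, 0, 0, 0],
    [0, 0, -0.013, -0.048, 0, 0, 0],
    [0, 0, -0.013, -0.051, 0, 0, 0]
  ]
}}

```text
clock: 24.43
position: [0.4841, -0.354, 0.0604]
orientation: [0.022, 1.0, 0.001, -0.001]
ft_force: [-7.7, 6.7, 28.8]
grip_width: 0.0135
grip_force: 74.1
```

{"name": "jog_arm", "arguments": {
  "increments": [
    [0, 0, 0, -0.001, 0, 0, 0],
    [0, 0, 0, -0.001, 0, 0, 0]
  ]
}}

```text
clock: 24.6
position: [0.4847, -0.3544, 0.0608]
orientation: [0.022, 1.0, 0.001, -0.0]
ft_force: [0.2, 0.6, -2.6]
grip_width: 0.0135
grip_force: 69.1
```

{"name": "jog_arm", "arguments": {
  "increments": [
    [0.5, 0, 0, 0, 0, 0, 0],
    [0.5, 0, 0, 0, 0, 0, 0],
    [0.5, 0, 0, 0, 0, 0, 0],
    [0.5, 0, 0, 0.04, 0, 0, 0],
    [0.5, 0, 0, 0.08, 0, 0, 0]
  ]
}}

```text
clock: 25.02
position: [0.4829, -0.3555, 0.139]
orientation: [0.023, 1.0, 0.002, -0.002]
ft_force: [0.1, -1.0, -0.3]
grip_width: 0.0427
grip_force: 0.0
```

{"name": "jog_arm", "arguments": {
  "increments": [
    [0.5, 0, 0.01, 0.03, 0, 0, 0],
    [0.5, 0, 0.05, 0.03, 0, 0, 0],
    [0.5, 0, 0.09, 0.03, 0, 0, 0],
    [0.5, 0, 0.13, 0.03, 0, 0, 0],
    [0.5, 0, 0.17, 0.03, 0, 0, 0]
  ]
}}

```text
clock: 25.43
position: [0.4846, -0.1852, 0.171]
orientation: [0.024, 1.0, -0.0, 0.001]
ft_force: [1.3, 0.9, 0.2]
grip_width: 0.0429
grip_force: 0.0
```

```bash
python3 pens.py s4; python3 - <<'E'
from h import *
c=cam("top"); im=cv2.imread("pics/top_s4.png"); hsv=cv2.cvtColor(im,cv2.COLOR_BGR2HSV)
ox,oy,yw=np.load("board.npy"); ex=np.array([np.cos(yw),np.sin(yw)]); ey=np.array([-ex[1],ex[0]])
m=cv2.inRange(hsv,(100,150,80),(125,255,255)); m[:,:405]=0; m[:,450:]=0; m[:220]=0; m[300:]=0
yy,xx=np.nonzero(m); Q=np.array([ray(c,q,.078)[:2] for q in zip(xx,yy)]).astype(np.float32); r=cv2.minAreaRect(Q); d=np.array(r[0])-[ox,oy]; print(r,d@ex,d@ey)
E
```

```text
[ 0.4856 -0.1736  0.1714] [0.05196861 3.13878687 0.01253609]
label px [276.6 202.2] 39 board [0.1286 0.0508]
label px [214.1 238.3] 28 board [0.0234 0.2157]
label px [223.8 237.5] 26 board [0.0265 0.1892]
label px [242.9 238.6] 23 board [0.0259 0.1372]
label px [252.4 243.4] 23 board [0.014  0.1105]
label px [233.  244.5] 8 board [0.0088 0.1631]
((0.48393958806991577, -0.35488343238830566), (0.01784294843673706, 0.05613970756530762), 87.81646728515625) -0.00136569806689217 -0.36461786425086634
```

View pics/tc_s4.png

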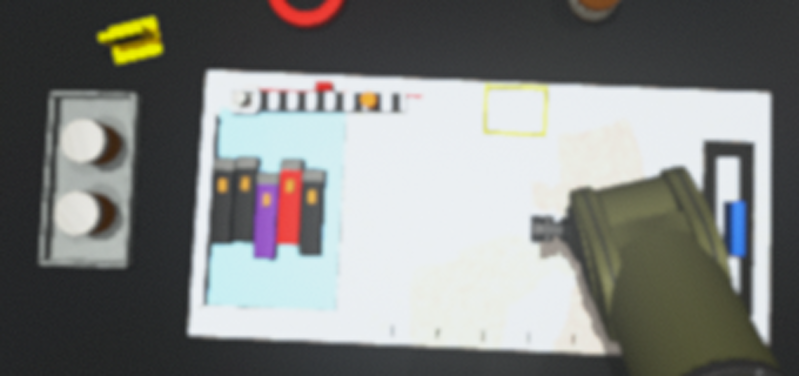

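{"name": "jog_arm", "arguments": {
  "increments": [
    [0.5, 0.01, 0.038, 0.01, 0, 0, 0],
    [0.5, 0.02, 0.076, 0.02, 0, 0, 0],
    [0.5, 0.03, 0.114, 0.03, 0, 0, 0],
    [0.5, 0.045, 0.152, 0.03, 0, 0, 0],
    [0.5, 0.06, 0.19, 0.03, 0, 0, 0]
  ]
}}

```text
clock: 25.9
position: [0.5454, 0.0052, 0.2014]
orientation: [0.023, 1.0, 0.0, 0.001]
ft_force: [0.5, -0.2, -0.2]
grip_width: 0.0427
grip_force: 0.0
```

{"name": "jog_arm", "arguments": {
  "increments": [
    [0.5, 0.015, 0.037, 0, 0, 0, 0],
    [0.5, 0.03, 0.074, 0, 0, 0, 0],
    [0.5, 0.045, 0.111, 0, 0, 0, 0],
    [0.5, 0.06, 0.148, 0, 0, 0, 0],
    [0.5, 0.075, 0.185, 0, 0, 0, 0]
  ]
}}

```text
clock: 26.32
position: [0.6202, 0.1903, 0.2006]
orientation: [0.023, 1.0, 0.0, 0.0]
ft_force: [0.4, -0.1, -1.0]
grip_width: 0.0426
grip_force: 0.0
```

{"name": "jog_arm", "arguments": {
  "increments": [
    [0.5, 0.015, 0.037, 0, 0, 0, 0],
    [0.5, 0.03, 0.074, 0, 0, 0, 0],
    [0.5, 0.035, 0.1, 0, 0, 0, 0],
    [0.5, 0.035, 0.1, 0, 0, 0, 0],
    [0.5, 0.035, 0.1, 0, 0, 0, 0]
  ]
}}

```text
clock: 26.73
position: [0.6538, 0.2913, 0.2]
orientation: [0.021, 1.0, 0.001, -0.0]
ft_force: [0.2, -2.0, 1.1]
grip_width: 0.0424
grip_force: 0.0
```

```bash
python3 look.py w7
```

```text
[0.6538 0.2913 0.2   ] 26.7333
```

View pics/w7.png

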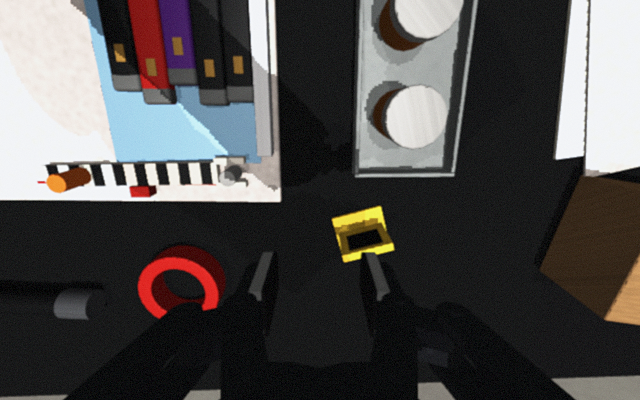

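The marker's foot edge facing the robot runs (333,217)–(381,207), and its plate's top edge runs (345,262)–(393,249).

```bash
python3 w.py 333,217,.005 381,207,.005 345,262,.06 393,249,.06 369,256,.06
```

```text
333,217,.005 [0.6947 0.3056 0.005 ]
381,207,.005 [0.6851 0.359  0.005 ]
345,262,.06 [0.721  0.3141 0.06  ]
393,249,.06 [0.7089 0.3604 0.06  ]
369,256,.06 [0.7154 0.3374 0.06  ]
```

{"name": "jog_arm", "arguments": {
  "increments": [
    [1, 0.02, 0.015, 0, 0, 0, 0.1],
    [1, 0.04, 0.03, 0, 0, 0, 0.2],
    [1, 0.057, 0.045, 0, 0, 0, 0.25],
    [1, 0.057, 0.045, -0.03, 0, 0, 0.25],
    [1, 0.057, 0.045, -0.06, 0, 0, 0.25]
  ]
}}

```text
clock: 27.2
position: [0.7143, 0.3329, 0.142]
orientation: [-0.101, 0.995, 0.001, 0.003]
ft_force: [-0.1, -0.4, -0.8]
grip_width: 0.0854
grip_force: 0.0
```

{"name": "jog_arm", "arguments": {
  "increments": [
    [1, 0, 0, -0.02, 0, 0, 0],
    [1, 0, 0, -0.02, 0, 0, 0],
    [1, 0, 0, -0.02, 0, 0, 0]
  ]
}}

```text
clock: 27.45
position: [0.7114, 0.331, 0.1194]
orientation: [-0.101, 0.995, -0.001, -0.001]
ft_force: [0.2, -0.3, 1.3]
grip_width: 0.085
grip_force: 0.0
```

```bash
python3 look.py w8; python3 -c "
from h import *
s=sense(); m=R.from_quat(s['orientation']).as_matrix(); print(np.degrees(np.arctan2(m[1,1],m[0,1])))"
```

```text
[0.7114 0.331  0.1194] 27.45
101.59945998224273
```

View pics/w8.png

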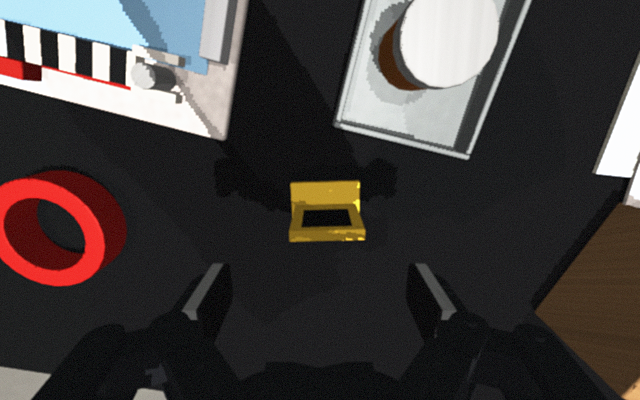

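The marker is now square in view: foot edge at (291–360,182), plate top at (289–366, 229–241).

```bash
python3 w.py 326,182,.005 327,236,.06 289,241,.06 366,241,.06; python3 -c "
from h import *
b=np.load('board.npy'); r=R.from_euler('z',b[2]).as_matrix(); print(r@[.125,-.12,0]+[b[0],b[1],0])
c=cam('top'); print(proj(c,[*(r@[.125,-.12,0]+[b[0],b[1],0])[:2],.008]))"
```

```text
326,182,.005 [0.6897 0.3321 0.005 ]
327,236,.06 [0.7119 0.3363 0.06  ]
289,241,.06 [0.7205 0.3124 0.06  ]
366,241,.06 [0.7102 0.3623 0.06  ]
[ 0.62268323 -0.11706756  0.        ]
[338.81022702 206.65191633]
```

{"name": "jog_arm", "arguments": {
  "increments": [
    [1, 0.001, 0.005, -0.03, 0, 0, 0],
    [1, 0.001, 0.005, -0.06, 0, 0, 0],
    [1, 0.001, 0.005, -0.076, 0, 0, 0],
    [1, 0.001, 0.005, -0.076, 0, 0, 0],
    [0, 0.001, 0.005, -0.076, 0, 0, 0]
  ],
  "force": 30
}}

```text
clock: 27.92
position: [0.713, 0.3382, 0.0452]
orientation: [-0.102, 0.995, 0.0, 0.0]
ft_force: [0.7, -0.2, 0.4]
grip_width: 0.0754
grip_force: 0.0
```

{"name": "jog_arm", "arguments": {
  "increments": [
    [0, 0, 0, 0, 0, 0, 0],
    [0, 0, 0, 0, 0, 0, 0],
    [0, 0, 0, 0, 0, 0, 0],
    [0, 0, 0, 0, 0, 0, 0],
    [0, 0, 0, 0, 0, 0, 0]
  ]
}}

```text
clock: 28.33
position: [0.7143, 0.3392, 0.0475]
orientation: [-0.102, 0.995, 0.001, 0.002]
ft_force: [0.1, 0.1, 6.4]
grip_width: 0.0495
grip_force: 31.9
```

{"name": "jog_arm", "arguments": {
  "increments": [
    [0, 0, 0, 0.02, 0, 0, 0],
    [0, 0, 0, 0.05, 0, 0, 0],
    [0, 0, 0, 0.08, 0, 0, 0],
    [0, 0, 0, 0.11, 0, 0, 0],
    [0, -0.01, 0, 0.13, 0, 0, 0]
  ]
}}

```text
clock: 28.75
position: [0.7052, 0.3386, 0.1786]
orientation: [-0.101, 0.995, 0.001, 0.003]
ft_force: [0.9, 0.2, -0.1]
grip_width: 0.0492
grip_force: 31.4
```

{"name": "jog_arm", "arguments": {
  "increments": [
    [0, -0.01, -0.04, 0, 0, 0, -0.08],
    [0, -0.02, -0.08, 0, 0, 0, -0.16],
    [0, -0.03, -0.12, 0, 0, 0, -0.254],
    [0, -0.04, -0.16, 0, 0, 0, -0.254],
    [0, -0.05, -0.198, 0, 0, 0, -0.254]
  ]
}}

```text
clock: 29.17
position: [0.652, 0.1381, 0.1754]
orientation: [0.025, 1.0, -0.0, 0.001]
ft_force: [0.8, -0.9, -0.3]
grip_width: 0.0495
grip_force: 31.4
```

{"name": "jog_arm", "arguments": {
  "increments": [
    [0, -0.006, -0.04, 0, 0, 0, 0],
    [0, -0.012, -0.08, 0, 0, 0, 0],
    [0, -0.018, -0.12, 0, 0, 0, 0],
    [0, -0.024, -0.16, 0, 0, 0, 0],
    [0, -0.03, -0.2, 0, 0, 0, 0]
  ]
}}

```text
clock: 29.58
position: [0.6222, -0.0613, 0.1753]
orientation: [0.025, 1.0, -0.0, 0.001]
ft_force: [0.9, -0.5, -0.2]
grip_width: 0.0496
grip_force: 31.4
```

{"name": "jog_arm", "arguments": {
  "increments": [
    [0, 0, -0.035, 0, 0, 0, 0],
    [0, 0, -0.058, -0.02, 0, 0, 0],
    [0, 0, -0.058, -0.05, 0, 0, 0],
    [0, 0, -0.058, -0.08, 0, 0, 0],
    [0, 0, -0.058, -0.08, 0, 0, 0]
  ]
}}

```text
clock: 30.0
position: [0.6186, -0.1183, 0.0898]
orientation: [0.025, 1.0, 0.0, -0.005]
ft_force: [-1.7, 0.2, -1.5]
grip_width: 0.0498
grip_force: 31.6
```

```bash
python3 look.py w9; python3 -c "
from h import *
s=sense(); m=R.from_quat(s['orientation']).as_matrix(); print(np.degrees(np.arctan2(m[1,1],m[0,1])))"
```

```text
[ 0.6186 -0.1183  0.0898] 30.0
87.15547132691444
```

{"name": "jog_arm", "arguments": {
  "increments": [
    [0, 0.004, 0, -0.015, 0, 0, 0],
    [0, 0.004, 0, -0.025, 0, 0, 0],
    [0, 0.004, 0, -0.032, 0, 0, 0],
    [0, 0.004, 0, -0.036, 0, 0, 0],
    [0, 0.004, 0, -0.036, 0, 0, 0]
  ]
}}

```text
clock: 30.47
position: [0.6261, -0.1173, 0.0582]
orientation: [0.025, 1.0, -0.0, -0.0]
ft_force: [0.0, -0.5, -1.2]
grip_width: 0.0489
grip_force: 31.6
```

{"name": "jog_arm", "arguments": {
  "increments": [
    [0, 0, 0, -0.001, 0, 0, 0],
    [0, 0, 0, -0.002, 0, 0, 0],
    [0, 0, 0, -0.002, 0, 0, 0]
  ]
}}

```text
clock: 30.72
position: [0.6266, -0.1175, 0.0567]
orientation: [0.025, 1.0, -0.0, 0.0]
ft_force: [-0.2, -0.1, -0.8]
grip_width: 0.0493
grip_force: 31.6
```

{"name": "jog_arm", "arguments": {
  "increments": [
    [0, 0, 0, -0.001, 0, 0, 0],
    [0, 0, 0, -0.002, 0, 0, 0],
    [0, 0, 0, -0.002, 0, 0, 0]
  ]
}}

```text
clock: 30.97
position: [0.6267, -0.1175, 0.0554]
orientation: [0.025, 1.0, -0.0, 0.0]
ft_force: [-1.8, 0.2, 6.3]
grip_width: 0.0498
grip_force: 32.2
```

```bash
python3 look.py w10
```

```text
[ 0.6267 -0.1175  0.0554] 30.9667
```

View pics/w10.png

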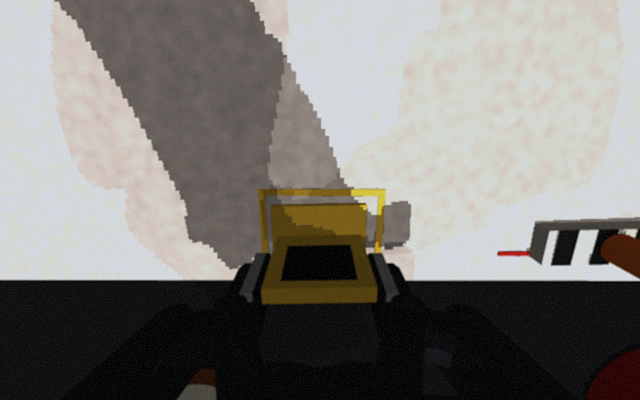

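The foot stands inside the outline (272–367 px inside 260–385) with contact at 6 N. I release and retreat.

{"name": "jog_arm", "arguments": {
  "increments": [
    [1, 0, 0, 0, 0, 0, 0],
    [1, 0, 0, 0, 0, 0, 0],
    [1, 0, 0, 0, 0, 0, 0],
    [1, 0, 0, 0.03, 0, 0, 0],
    [1, 0, 0, 0.07, 0, 0, 0]
  ]
}}

```text
clock: 31.43
position: [0.6235, -0.1173, 0.1214]
orientation: [0.025, 1.0, 0.0, -0.004]
ft_force: [0.8, -0.1, 0.4]
grip_width: 0.0851
grip_force: 0.0
```

{"name": "jog_arm", "arguments": {
  "increments": [
    [1, 0, 0, 0.04, 0, 0, 0],
    [1, -0.04, 0, 0.05, 0, 0, 0],
    [1, -0.08, 0, 0.05, 0, 0, 0],
    [1, -0.12, 0, 0.05, 0, 0, 0],
    [1, -0.16, 0, 0.05, 0, 0, 0]
  ]
}}

```text
clock: 31.85
position: [0.4648, -0.1175, 0.1748]
orientation: [0.025, 1.0, 0.0, 0.001]
ft_force: [0.9, -0.5, -0.1]
grip_width: 0.0853
grip_force: 0.0
```

{"name": "jog_arm", "arguments": {
  "increments": [
    [1, -0.04, 0, 0, 0, 0, 0],
    [1, -0.06, 0, 0, 0, 0, 0],
    [1, -0.06, 0, 0, 0, 0, 0],
    [1, -0.06, 0, 0, 0, 0, 0]
  ]
}}

```text
clock: 32.18
position: [0.4059, -0.1176, 0.1746]
orientation: [0.025, 1.0, -0.0, -0.0]
ft_force: [1.1, -0.0, -0.1]
grip_width: 0.0855
grip_force: 0.0
```

```bash
python3 pens.py f; python3 kn.py pics/top_f.png
```

```text
[ 0.4076 -0.1174  0.1746] [7.79952643e-02 3.13863928e+00 3.07138703e-04]
label px [276.6 202.2] 39 board [0.1286 0.0508]
label px [339.7 207.4] 78 board [ 0.1214 -0.122 ]
label px [214.1 238.3] 28 board [0.0234 0.2157]
label px [223.9 237.7] 27 board [0.0262 0.1892]
label px [242.9 238.6] 23 board [0.0259 0.1372]
label px [252.4 243.4] 23 board [0.014  0.1105]
label px [233.  244.5] 8 board [0.0088 0.1631]
35 knob [0.63292741 0.05171179] rel post board [ 0.00157555 -0.15091739] 0.15092561207709015 off 0.010439437029250254
```

View pics/tc_f.png

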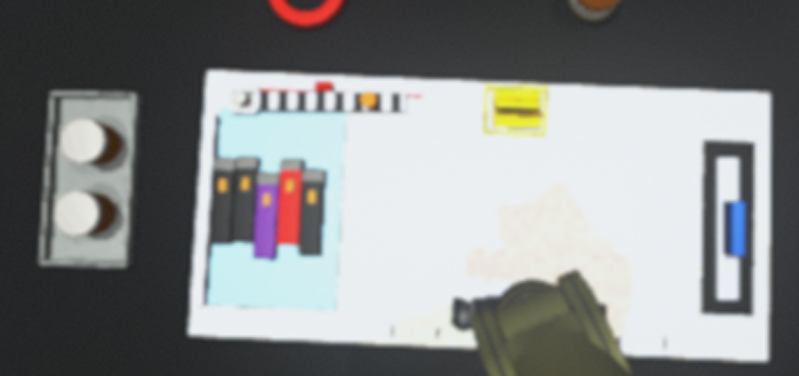

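The final view shows the jars in the tray, the bar on its line, the pens closed against the fence, the straightedge on its pad and the marker in its outline at (516,110).

```bash
python3 -c "
from rig import finish_job
print(finish_job())"
```

```text
the job is handed in; nothing more can be done
None
```

I handed the job in at about 32 s; the hand-in returned no verdict, but the last top view shows both jars in the tray, the scale bar on its line (0.010 rad off), all five pens closed against the fence, the straightedge about 5 mm off its pad centre and the marker in its outline; I viewed 17 pictures, three over the limit of 14.

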